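# Vent and load a dead-weight pressure tester

## Robot

A 7-joint arm with a two-finger parallel gripper is mounted at the origin on the work surface. World frame = base frame: x ahead of the robot, y to its left, z up, the work surface at z = 0. Lengths are in m, angles in degrees, forces in N, time in s.
With the tool pointing down it reaches from about 0.425 to 0.875 m from the base axis. Payload 4.7 kg.
Tool frame: the origin (TCP) lies on the mounting face of the last link; the fingertips stand 182 mm ahead of it and the grasp point (between the pads) lies 164 mm ahead of it; z points along the fingers, y is the line along which they close (so a half turn about z gives the same grasp; the last joint's range is limited). The gripper opens to 87 mm and grips with 3 to 60 N. Pads are 19 mm wide; open, the fingers measure 117 mm over their backs; the gripper's body (75 mm by 190 mm) begins 51 mm behind the grasp point.
Start: joints at [68.875, 18.392, -4.016, 83.108, 1.295, 78.541, -3.26], TCP at [0.243, -0.603, 0.405] pointing down, gripper open.
Joint ranges: [-163.93, 163.93], [-17.29, 119.83], [-79.2, 71.16], [3.27, 140.29], [-89.18, 269.18], [5.43, 117.66], [-154.24, 154.24]. Speed limits (degrees/s): [147.25, 147.25, 180, 180, 180, 180, 180].

## Interface

Orientations are given as [roll, pitch, yaw] about the fixed x, y, z axes, in that order (R = Rz(yaw) Ry(pitch) Rx(roll)).
In Python, from cell import env gives the robot as it stands.
- The arm moves only by the tool servo_tool, never from a script. Its argument "plan" is a list of rows, each an object with "xyz": the shift along the tool's x, y, z in cm, a list of three; "twist": the turn, a rotation vector about the tool's x, y, z in degrees, a list of three; "jaw": the closure, from 0 (fully open) to 1 (shut). In form: [{"xyz": [x, y, z], "twist": [wx, wy, wz], "jaw": jaw}, ...]. A call has 1 to 10 rows; each row is the pose to reach, as a shift and turn from the pose commanded when the call began, along the tool's axes at that moment; what a row does not reach only later rows make up. A row lasts 1/12 s, in which the tool goes at most 41.7 mm and 7.16 degrees, less where a joint would pass 70% of its speed; a pose out of reach is approached as far as the arm can. A call with a gripper value outside its range is refused whole. The fingers move at their own pace and stop on an object; "newtons" is the grip in N (left out, the last holds). Time passes only in rows, so rows that repeat a pose let the fingers close. It gives the time, the measured TCP pose, the force, the opening and the grip force at its end, in the units of the state.
- env.get_obs(): the state, without advancing time (a new reading comes with each control period).
- env.read_camera(name): name is "scene" or "top" or "wrist"; returns a dict with "img" (400x640x3 uint8, red, green, blue), "camera_matrix" (3x3 intrinsics, pixels), "R" (3x3) and "t" (3): a world point X has camera coordinates R X + t. Camera axes: x right, y down, z forward; pixel columns grow to the right and rows downward; lengths in m; the calibration is good to about 2 mm. A picture is of the moment at which its call begins. There is no depth.
- env.sign_off(): hands the job in; it is judged then, once.
The state is a dict: "time_s": time; "qpos": joint angles; "joint_velocities": joint speeds; "effort": joint torques, N m; "tool_pos": TCP position; "tool_rot": TCP orientation; "force": force on the tool from outside, world axes, zero at the start; "wrist_torque": the same for the moment, N m; "grip_width": finger opening in m; "grasp_force": force on a finger pad.
Only numpy, scipy, OpenCV 4.12 (cv2) and the standard library are available. Lean on these libraries where they do the work, as an engineer would, in place of code of your own. Each camera call takes 0.05 s, during which the arm holds its last target. There are 200 camera calls.

## Task

Get the pressure tester ready: bleed it by pulling the sleeve of the fat vent coupler fully back and letting it snap forward, then doing the same at the slim gauge coupler (the one with the dial). Next stack all the loose steel weights, well centred, on the round carrier plate, widest at the bottom to narrowest on top. With the loaded stack standing and both sleeves home, bleed the vent coupler and then the gauge coupler once more in the same way, so that in the end both sleeves are fully home and the stack stands centred; leave the screwdriver, bottle and tape alone.

Things in the scene. Friction and masses are not known exactly. Their poses are not given: they have to be found in the camera images.
- vent_grip (a point): Fat vent coupler, no dial, fixed. Point: centre of its steel spring sleeve, moving with it. Sleeve: cylinder 48 mm across, 52 mm long, 56 mm flange over the 9 mm at the mouth end, axis level, 85 mm up. x runs from mouth to block: pull back along +x; z up. Pinch its middle from above; at rest the block behind (110 mm high) begins 61 mm beyond the point.
- vent_sleeve (a joint): Travel of this sleeve in m: 0 fully home (forward), 0.015 fully back against its stop. A spring drives it forward, 6 N at home and 12 N fully back; let go, it snaps home in about 0.1 s.
- gauge_grip (a point): Slim gauge coupler, white dial on its block, fixed. Point: centre of its steel spring sleeve, moving with it. Sleeve: cylinder 34 mm across, 52 mm long, 42 mm flange over the 9 mm at the mouth end, axis level, 85 mm up. x runs from mouth to block: pull back along +x; z up. Pinch its middle from above; at rest the block behind (121 mm high) begins 61 mm beyond the point.
- gauge_sleeve (a joint): Travel of this sleeve in m: 0 fully home (forward), 0.015 fully back against its stop. A spring drives it forward, 6 N at home and 12 N fully back; let go, it snaps home in about 0.1 s.
- plate (a point): Centre of the top face of the round carrier plate of the tester: an aluminium disc of 130 mm diameter, its flat top 40 mm above the bench, on a grey housing 124 mm square; fixed. z is up.
- w1_mid (a point): Steel weight: a plain solid disc 70 mm in diameter and 26 mm thick, the widest, lying flat on the bench at the start, about 0.78 kg; it may be absent. The point is its centre, half-way up; its z axis is the disc's axis (either face may be up).
- w2_mid (a point): Steel weight: a plain solid disc 64 mm in diameter and 24 mm thick, one of five sizes (70, 64, 58, 52, 46 mm), lying flat on the bench at the start, about 0.6 kg; it may be absent. The point is its centre, half-way up; its z axis is the disc's axis (either face may be up).
- w3_mid (a point): Steel weight: a plain solid disc 58 mm in diameter and 22 mm thick, one of five sizes (70, 64, 58, 52, 46 mm), lying flat on the bench at the start, about 0.45 kg; it may be absent. The point is its centre, half-way up; its z axis is the disc's axis (either face may be up).
- w4_mid (a point): Steel weight: a plain solid disc 52 mm in diameter and 20 mm thick, one of five sizes (70, 64, 58, 52, 46 mm), lying flat on the bench at the start, about 0.33 kg; it may be absent. The point is its centre, half-way up; its z axis is the disc's axis (either face may be up).
- w5_mid (a point): Steel weight: a plain solid disc 46 mm in diameter and 18 mm thick, the narrowest, lying flat on the bench at the start, about 0.23 kg; it may be absent. The point is its centre, half-way up; its z axis is the disc's axis (either face may be up).
- driver: A bystander: screwdriver about 160 mm long lying on the bench.
- oil: A bystander: white bottle 60 mm in diameter, 150 mm high, standing; origin at the centre of its underside.
- tape: A bystander: roll of grey tape 100 mm in diameter, 25 mm high, lying flat; origin at the centre of its underside.
There are look-alikes about, which are no part of the job. Leave any brown or yellow look-alike of the part that bears w4_mid alone.

How it is judged (in metres and radians):
On the way, in this order (a step that is already met when the one before it is completed fails the run):
1. the sleeve of the vent coupler is pulled fully back (value of joint vent_sleeve above 0.012 m), for 0.1 s.
2. the sleeve of the vent coupler is let go and snaps forward by its spring (velocity of joint vent_sleeve below -0.05 m/s and value of joint vent_sleeve below 0.011 m).
3. the sleeve of the gauge coupler is pulled fully back (value of joint gauge_sleeve above 0.012 m), for 0.1 s.
4. the sleeve of the gauge coupler is let go and snaps forward by its spring (velocity of joint gauge_sleeve below -0.05 m/s and value of joint gauge_sleeve below 0.011 m).
5. all weights present stand stacked and centred on the carrier plate, each narrower one above every wider one, both sleeves home (horizontal distance between each of w1_mid, w2_mid, w3_mid, w4_mid, w5_mid and plate below 0.012 m and angle between the z axis of each of w1_mid, w2_mid, w3_mid, w4_mid, w5_mid and the z axis of plate, either way round below 0.06 rad and ((angle between w1_mid's own z axis and vertical below 1.5 rad and z of w2_mid in the frame of w1_mid above 0.01 m) or (angle between w1_mid's own z axis and vertical above 1.6 rad and z of w2_mid in the frame of w1_mid below -0.01 m)) and ((angle between w1_mid's own z axis and vertical below 1.5 rad and z of w3_mid in the frame of w1_mid above 0.01 m) or (angle between w1_mid's own z axis and vertical above 1.6 rad and z of w3_mid in the frame of w1_mid below -0.01 m)) and ((angle between w1_mid's own z axis and vertical below 1.5 rad and z of w4_mid in the frame of w1_mid above 0.01 m) or (angle between w1_mid's own z axis and vertical above 1.6 rad and z of w4_mid in the frame of w1_mid below -0.01 m)) and ((angle between w1_mid's own z axis and vertical below 1.5 rad and z of w5_mid in the frame of w1_mid above 0.01 m) or (angle between w1_mid's own z axis and vertical above 1.6 rad and z of w5_mid in the frame of w1_mid below -0.01 m)) and ((angle between w2_mid's own z axis and vertical below 1.5 rad and z of w3_mid in the frame of w2_mid above 0.01 m) or (angle between w2_mid's own z axis and vertical above 1.6 rad and z of w3_mid in the frame of w2_mid below -0.01 m)) and ((angle between w2_mid's own z axis and vertical below 1.5 rad and z of w4_mid in the frame of w2_mid above 0.01 m) or (angle between w2_mid's own z axis and vertical above 1.6 rad and z of w4_mid in the frame of w2_mid below -0.01 m)) and ((angle between w2_mid's own z axis and vertical below 1.5 rad and z of w5_mid in the frame of w2_mid above 0.01 m) or (angle between w2_mid's own z axis and vertical above 1.6 rad and z of w5_mid in the frame of w2_mid below -0.01 m)) and ((angle between w3_mid's own z axis and vertical below 1.5 rad and z of w4_mid in the frame of w3_mid above 0.01 m) or (angle between w3_mid's own z axis and vertical above 1.6 rad and z of w4_mid in the frame of w3_mid below -0.01 m)) and ((angle between w3_mid's own z axis and vertical below 1.5 rad and z of w5_mid in the frame of w3_mid above 0.01 m) or (angle between w3_mid's own z axis and vertical above 1.6 rad and z of w5_mid in the frame of w3_mid below -0.01 m)) and ((angle between w4_mid's own z axis and vertical below 1.5 rad and z of w5_mid in the frame of w4_mid above 0.01 m) or (angle between w4_mid's own z axis and vertical above 1.6 rad and z of w5_mid in the frame of w4_mid below -0.01 m)) and value of joint each of vent_sleeve, gauge_sleeve below 0.002 m), for 0.2 s.
6. the sleeve of the vent coupler is pulled fully back (value of joint vent_sleeve above 0.012 m), for 0.1 s.
7. the sleeve of the vent coupler is let go and snaps forward by its spring (all of step 2).
8. the sleeve of the gauge coupler is pulled fully back (value of joint gauge_sleeve above 0.012 m), for 0.1 s.
9. the sleeve of the gauge coupler is let go and snaps forward by its spring (all of step 4).
At the end, for the whole second after the job is handed in: Every weight present lies level (within 0.06 rad) in one stack on the carrier plate, each centre within 12 mm of the plate's centre line seen from above, in order from widest at the bottom to narrowest on top; both sleeves are home (within 2 mm) (all of step 5); the robot touches nothing.
It fails at once if a bystander (screwdriver, bottle or tape) is moved by more than 30 mm (distance of any of driver, oil, tape from where it was at the start of the episode above 0.03 m).
Of w1, w2, w3, w4, w5 only 4 to 5 are there at a start; the rules pass over those that are not, and their reading is None.
At some moment in a run one of w3, w4, w5 may be knocked a few centimetres aside while the robot is not near it.
It also fails if it takes over 210 s, if anything falls off the work surface, if the arm or the gripper's body presses on something with over 40 N, if the wrist force passes 120 N, or if a joint passes its speed limit or range.

## Working session

There is one attempt and no reset: what is moved stays moved. The work goes in short steps, Python scripts to look and compute and a tool call to move; the robot and the scene stay as the last step left them, time stands still between calls to the robot, and variables do not carry over. Pictures are saved under pics/ and viewed, at most 14 in all, crops included, and the job is handed in when it is done.

Besides the shell and the picture viewer there is one more tool, called after ">>>" in YAML: its name, and indented under it one key for each argument. servo_tool: Moves the arm, as the interface text tells. Its arguments: {"type":"object","properties":{"plan":{"type":"array","items":{"type":"object","properties":{"xyz":{"type":"array","items":{"type":"number"}},"twist":{"type":"array","items":{"type":"number"}},"jaw":{"type":"number"}}}},"newtons":{"type":"number"}},"required":["plan"]}

```bash
mkdir -p pics; cat > h.py <<'E'
import numpy as np, cv2
from cell import env
def shot(n,f=None):
    c=env.read_camera(n)
    if f: cv2.imwrite('pics/'+f,cv2.cvtColor(c['img'],cv2.COLOR_RGB2BGR)); np.savez('pics/'+f+'.npz',**c)
    return c
def ray(c,u,v,z):
    K,R,t=[np.asarray(c[k]) for k in('camera_matrix','R','t')]
    d=R.T@np.linalg.solve(K,[u,v,1.]); o=-R.T@t
    return o+d*(z-o[2])/d[2]
def proj(c,X):
    K,R,t=[np.asarray(c[k]) for k in('camera_matrix','R','t')]
    p=K@(R@np.asarray(X)+t); return p[:2]/p[2]
E
python3 - <<'E'
from h import *
for n in('top','scene'):
    c=shot(n,n+'0.png'); print(n,-np.array(c['R']).T@c['t'],c['camera_matrix'][0][0])
print(env.get_obs())
E
```

```text
top [ 0.31953538 -0.08003169  1.21013954] 435.71191052942345
scene [ 1.28910925 -0.02145072  0.80517592] 380.98502112878924
{'time_s': 0.1, 'qpos': array([68.87562441, 18.43429669, -4.01447586, 83.16748429,  1.29417647,
       78.54153993, -3.2598387 ]), 'joint_velocities': array([-0.00886602, -0.08867715, -0.12832635, -0.08055001,  0.00597063,
       -0.02184651, -0.15514606]), 'effort': array([-3.05929370e-04, -4.92570877e+01, -4.05691685e-01, -3.13398385e+01,
       -6.41636783e-02,  3.95592581e-02,  4.98566487e-05]), 'tool_pos': array([ 0.24267551, -0.60280129,  0.40378007]), 'tool_rot': array([-1.79901861e+02,  5.01320319e-03,  2.19329602e+01]), 'force': array([ 0.4985724 , -0.29534181,  0.17531311]), 'wrist_torque': array([0.00754079, 0.0064693 , 0.00165302]), 'grasp_force': 0.0, 'grip_width': 0.08708656106088632}
```

View pics/top0.png

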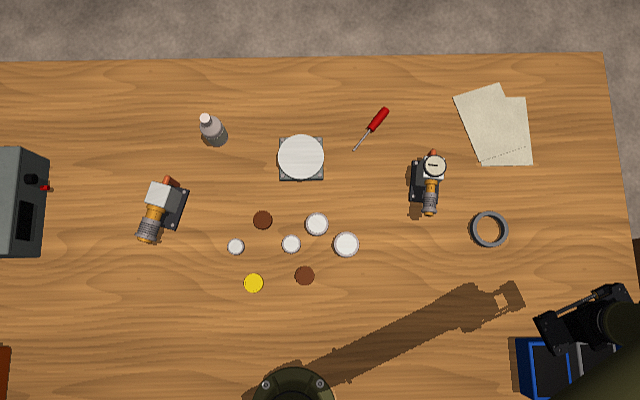

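View pics/scene0.png

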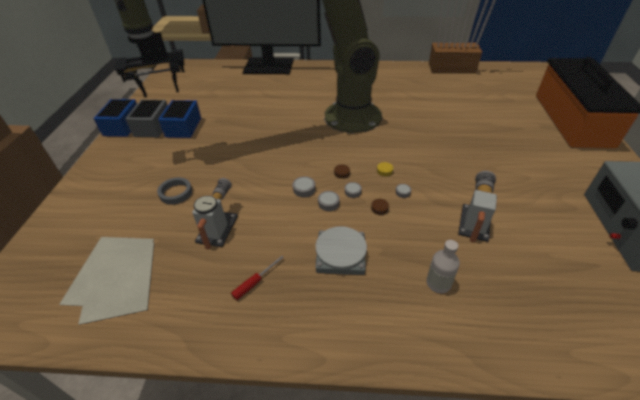

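The top view shows silver discs at (317,224), (346,244), (291,244) and (236,247). The look-alikes are brown discs at (262,220) and (305,276) and a yellow one at (253,283). The fat vent coupler is at (155,215), the gauge coupler with the dial at (431,185) and the plate at (301,156). The scene view agrees. So four weights are present, and I need their diameters to tell which ones.

```bash
cat >> h.py <<'E'
def discs(c,zt=0.022,roi=None):
    """bright grey round blobs -> (u,v,r_px, xyz at plane zt, diameter mm)"""
    hsv=cv2.cvtColor(c['img'],cv2.COLOR_RGB2HSV)
    m=((hsv[...,1]<40)&(hsv[...,2]>165)).astype(np.uint8)
    out=[]
    for k in cv2.findContours(m,cv2.RETR_EXTERNAL,cv2.CHAIN_APPROX_NONE)[0]:
        a=cv2.contourArea(k)
        if a<100 or len(k)<5: continue
        (u,v),(d1,d2),_=cv2.fitEllipse(k)
        if max(d1,d2)>1.4*min(d1,d2): continue
        X=ray(c,u,v,zt); dep=(np.asarray(c['R'])@X+c['t'])[2]
        d=2*np.sqrt(a/np.pi)*dep/c['camera_matrix'][0][0]*1000
        out.append((round(u,1),round(v,1),np.round(X,4),round(d,1)))
    return out
E
python3 - <<'E'
from h import *
c=dict(np.load('pics/top0.png.npz'))
for o in discs(c): print(o)
im=cv2.cvtColor(c['img'],cv2.COLOR_RGB2BGR)
a=cv2.resize(im[165:255,115:205],(400,400),interpolation=cv2.INTER_CUBIC)
b=cv2.resize(im[140:230,390:480],(400,400),interpolation=cv2.INTER_CUBIC)
e=cv2.resize(im[200:290,220:400],(800,400),interpolation=cv2.INTER_CUBIC)[:200*1+200]
cv2.imwrite('pics/crop.png',cv2.resize(np.vstack([np.hstack([a,b]),e]),(600,600)))
E
```

```text
(235.2, 246.1, array([0.4278, 0.1535, 0.022 ]), np.float64(37.9))
(290.9, 243.5, array([0.4317, 0.0023, 0.022 ]), np.float64(44.5))
(346.2, 243.8, array([ 0.4278, -0.1483,  0.022 ]), np.float64(64.3))
(316.9, 223.6, array([ 0.485 , -0.0695,  0.022 ]), np.float64(56.0))
(157.2, 193.6, array([0.5778, 0.3727, 0.022 ]), np.float64(63.1))
(300.3, 156.0, array([ 0.679 , -0.0259,  0.022 ]), np.float64(125.9))
```

View pics/crop.png

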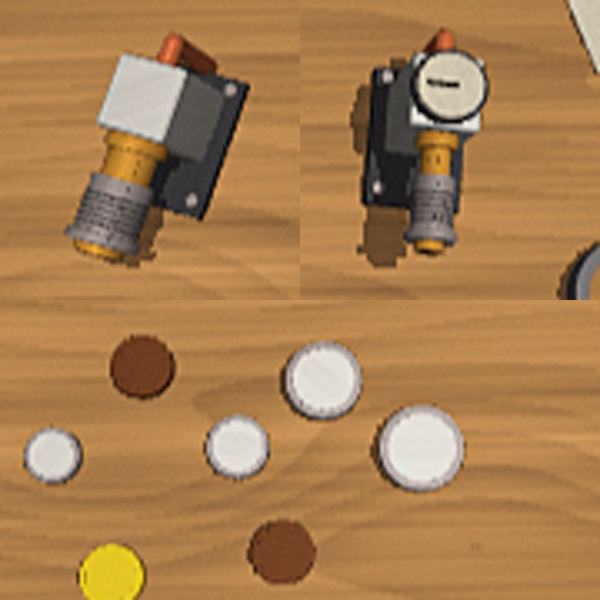

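The crop confirms three things: the brown and yellow discs are look-alikes, the fat coupler has no dial, and the slim one has the dial. The silver discs are w1 at (346,244), w2 at (317,224), w4 at (291,244) and w5 at (236,246), and w3 is absent. Next I measure the sleeves.

```bash
cat >> h.py <<'E'
def rel(xyz,yaw):
    """shift (cm, tool axes) and twist z (deg) from the present pose to a tool-down pose"""
    from scipy.spatial.transform import Rotation as Ro
    o=env.get_obs(); R=Ro.from_euler('xyz',o['tool_rot'],degrees=True)
    s=R.inv().apply(np.asarray(xyz)-o['tool_pos'])*100
    w=(R.inv()*Ro.from_euler('xyz',[180,0,yaw],degrees=True)).as_rotvec(degrees=True)
    return np.round(s,2),np.round(w,1)
E
python3 - <<'E'
from h import *
c=dict(np.load('pics/top0.png.npz'))
hsv=cv2.cvtColor(c['img'],cv2.COLOR_RGB2HSV)
for n,(x0,y0,x1,y1) in dict(vent=(130,205,170,250),gauge=(415,185,450,225)).items():
    r=hsv[y0:y1,x0:x1]; m=((r[...,1]<75)&(r[...,2]>60)).astype(np.uint8)
    m=cv2.morphologyEx(m,cv2.MORPH_OPEN,np.ones((3,3)))
    k=max(cv2.findContours(m,cv2.RETR_EXTERNAL,cv2.CHAIN_APPROX_NONE)[0],key=cv2.contourArea)
    q=cv2.minAreaRect(k); bx=cv2.boxPoints(q)+[x0,y0]
    P=np.array([ray(c,*p,.085) for p in bx]); print(n,np.round(bx,1).tolist()); print(np.round(P[:,:2],4).tolist(),P.mean(0))
    M=cv2.moments(m,True); print(ray(c,M['m10']/M['m00']+x0,M['m01']/M['m00']+y0,.085))
    print('\n'.join(''.join('.#'[i] for i in row) for row in m))
print('plate',ray(c,300.3,156,.04))
print(rel([.5,0,.405],100),rel([.45,.25,.405],162))
E
```

```text
vent [[135.4, 234.8], [141.7, 215.9], [160.0, 222.0], [153.7, 240.9]]
[[0.4565, 0.3992], [0.5056, 0.3859], [0.4886, 0.3375], [0.4397, 0.3512]] [0.47258071 0.36846672 0.085     ]
[0.47870741 0.36408133 0.085     ]
............................############
............................############
...............................#########
...................................#####
....................................####
....................................####
........................................
........................................
........................................
........................................
........................................
........................................
.............###........................
............#######.....................
............##########..................
............#############...............
...........#################............
...........###################..........
...........###################..........
..........####################..........
..........####################..........
.........#################
[... 2108 characters left out ...]
.........
..............########.............
...................###.............
...................................
...................................
...................................
...................................
...................................
...................................
...................................
...................................
...................................
...................................
...................................
...................................
plate [ 0.67342324 -0.02683112  0.04      ]
(array([ 46.39, -46.31,  -0.05]), array([ -0.1,  -0.1, -78.1])) (array([ 51.09, -71.36,  -0.  ]), array([-0.000e+00, -1.000e-01, -1.401e+02]))
```

>>> servo_tool:
  plan:
    - {"xyz": [2.9,-2.9,0],"twist": [0,0,-7],"jaw": 0}
    - {"xyz": [5.8,-5.8,0],"twist": [0,0,-14],"jaw": 0}
    - {"xyz": [8.7,-8.7,0],"twist": [0,0,-21],"jaw": 0}
    - {"xyz": [11.6,-11.6,0],"twist": [0,0,-28],"jaw": 0}
    - {"xyz": [14.5,-14.5,0],"twist": [0,0,-35],"jaw": 0}
    - {"xyz": [17.4,-17.4,0],"twist": [0,0,-42],"jaw": 0}
    - {"xyz": [20.3,-20.3,0],"twist": [0,0,-49],"jaw": 0}
    - {"xyz": [23.2,-23.2,0],"twist": [0,0,-56],"jaw": 0}
    - {"xyz": [26.1,-26.1,0],"twist": [0,0,-63],"jaw": 0}
    - {"xyz": [29,-29,0],"twist": [0,0,-70],"jaw": 0}

```text
time_s: 0.93
tool_pos: [0.4036, -0.2235, 0.4045]
tool_rot: [-180.0, 0.0, 92.3]
force: [1.0, -0.2, -0.6]
grip_width: 0.0869
grasp_force: 0.0
```

```bash
python3 -c "
from h import *
print(rel([.49,.1,.405],150),rel([.474,.366,.40],164))"
```

```text
(array([31.99,  9.91, -0.06]), array([ -0. ,   0. , -57.7])) (array([58.63,  9.37,  0.43]), array([ -0. ,   0. , -71.7]))
```

>>> servo_tool:
  plan:
    - {"xyz": [32,9.9,0],"twist": [0,0,-58],"jaw": 0}
    - {"xyz": [32,9.9,0],"twist": [0,0,-58],"jaw": 0}
    - {"xyz": [32,9.9,0],"twist": [0,0,-58],"jaw": 0}
    - {"xyz": [32,9.9,0],"twist": [0,0,-58],"jaw": 0}
    - {"xyz": [32,9.9,0],"twist": [0,0,-58],"jaw": 0}
    - {"xyz": [32,9.9,0],"twist": [0,0,-58],"jaw": 0}
    - {"xyz": [32,9.9,0],"twist": [0,0,-58],"jaw": 0}
    - {"xyz": [32,9.9,0],"twist": [0,0,-58],"jaw": 0}
    - {"xyz": [32,9.9,0],"twist": [0,0,-58],"jaw": 0}
    - {"xyz": [32,9.9,0],"twist": [0,0,-58],"jaw": 0}

```text
time_s: 1.77
tool_pos: [0.4913, 0.1005, 0.4045]
tool_rot: [180.0, -0.1, 150.3]
force: [0.7, -0.9, 0.7]
grip_width: 0.0872
grasp_force: 0.0
```

```bash
python3 -c "
from h import *
print(rel([.474,.366,.40],164))
c=shot('wrist','w1.png'); print(-np.array(c['R']).T@c['t'],c['camera_matrix'],c['R'])"
```

```text
(array([14.66, 22.2 ,  0.48]), array([  0. ,  -0.1, -13.7]))
[0.42195991 0.13889652 0.38623817] [[278.0542353    0.         321.14338879]
 [  0.         278.0542353  198.18199393]
 [  0.           0.           1.        ]] [[ 4.96085598e-01  8.68273541e-01  3.70832065e-04]
 [ 8.30506208e-01 -4.74631846e-01  2.91520238e-01]
 [ 2.53295318e-01 -1.44311013e-01 -9.56564589e-01]]
```

>>> servo_tool:
  plan:
    - {"xyz": [14.7,22.2,2],"twist": [0,0,-13.7],"jaw": 0}
    - {"xyz": [14.7,22.2,2],"twist": [0,0,-13.7],"jaw": 0}
    - {"xyz": [14.7,22.2,2],"twist": [0,0,-13.7],"jaw": 0}
    - {"xyz": [14.7,22.2,2],"twist": [0,0,-13.7],"jaw": 0}
    - {"xyz": [14.7,22.2,2],"twist": [0,0,-13.7],"jaw": 0}
    - {"xyz": [14.7,22.2,2],"twist": [0,0,-13.7],"jaw": 0}
    - {"xyz": [14.7,22.2,2],"twist": [0,0,-13.7],"jaw": 0}
    - {"xyz": [14.7,22.2,2],"twist": [0,0,-13.7],"jaw": 0}
    - {"xyz": [14.7,22.2,2],"twist": [0,0,-13.7],"jaw": 0}

```text
time_s: 2.57
tool_pos: [0.476, 0.3625, 0.3838]
tool_rot: [-179.9, -0.0, 163.6]
force: [0.5, -0.7, -0.6]
grip_width: 0.0872
grasp_force: 0.0
```

```bash
python3 -c "
from h import *
c=shot('wrist','w2.png'); print(proj(c,[.474,.366,.085]),proj(c,[.474,.366,.109]))"
```

```text
[325.89126718 189.88629932] [326.23271488 196.45651841]
```

View pics/w2.png

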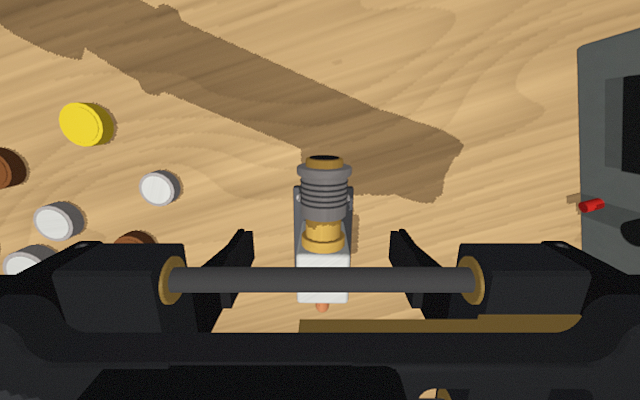

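The wrist view has the vent sleeve upright at columns 297-352, rows 168-218, with the block at (322,275). The grasp is aligned to within about 1 degree. Now I take edge measurements.

```bash
cat >> h.py <<'E'
def sleeve(c,x0,y0,x1,y1,r,rf,show=True,zc=.085):
    """steel rows -> per-row edges; midline cast onto z=zc"""
    hsv=cv2.cvtColor(c['img'],cv2.COLOR_RGB2HSV); rows=[]
    for v in range(y0,y1):
        s=hsv[v,x0:x1]; k=np.where((s[:,1]<70)&(s[:,2]>50))[0]
        rows.append((v,len(k),k.min()+x0 if len(k) else 0,k.max()+x0 if len(k) else 0))
    return rows
E
python3 - <<'E'
from h import *
c=dict(np.load('pics/w2.png.npz'))
hsv=cv2.cvtColor(c['img'],cv2.COLOR_RGB2HSV)
for r in sleeve(c,285,145,365,262,0,0)[::3]: print(r, hsv[r[0],324])
im=cv2.cvtColor(c['img'],cv2.COLOR_RGB2BGR)[145:265,270:380]
cv2.imwrite('pics/w2c.png',cv2.resize(im,None,fx=5,fy=5,interpolation=cv2.INTER_NEAREST))
E
```

```text
(145, 0, 0, 0) [ 17 113 147]
(148, 0, 0, 0) [ 17 112 153]
(151, 0, 0, 0) [ 17 112 152]
(154, 0, 0, 0) [ 17 117 150]
(157, 0, 0, 0) [96 67 19]
(160, 0, 0, 0) [ 18 152 109]
(163, 2, np.int64(303), np.int64(304)) [ 20 166 155]
(166, 16, np.int64(298), np.int64(350)) [ 20 161 155]
(169, 48, np.int64(297), np.int64(351)) [ 15  88 119]
(172, 55, np.int64(297), np.int64(351)) [  9  14 130]
(175, 52, np.int64(299), np.int64(350)) [ 11  15 132]
(178, 46, np.int64(301), np.int64(346)) [ 11  16 126]
(181, 45, np.int64(302), np.int64(346)) [ 15  16 129]
(184, 44, np.int64(301), np.int64(346)) [ 11  17 117]
(187, 49, np.int64(294), np.int64(345)) [  9  15 118]
(190, 60, np.int64(293), np.int64(352)) [ 10  14 107]
(193, 58, np.int64(294), np.int64(352)) [ 13  18 129]
(196, 60, np.int64(293), np.int64(352)) [ 0  3 74]
(199, 58, np.int64(294), np.int64(352)) [ 10  17 137]
(202, 59, np.int64(294), np.int64(352)) [128  18  58]
(205, 57, np.int64(294), np.int64(352)) [ 15  15 134]
(208, 59, np.int64(294), np.int64(352)) [150   7  74]
(211, 58, np.int64(294), np.int64(351)) [  7  17 132]
(214, 58, np.int64(294), np.int64(351)) [  8  16 130]
(217, 58, np.int64(294), np.int64(351)) [ 10  18 128]
(220, 48, np.int64(294), np.int64(351)) [174  10 128]
(223, 23, np.int64(294), np.int64(351)) [ 20 167 156]
(226, 23, np.int64(294), np.int64(351)) [ 21 150 219]
(229, 21, np.int64(294), np.int64(350)) [ 21 148 217]
(232, 16, np.int64(294), np.int64(350)) [ 21 149 215]
(235, 14, np.int64(294), np.int64(350)) [ 21 149 215]
(238, 13, np.int64(294), np.int64(350)) [ 21 147 217]
(241, 13, np.int64(294), np.int64(350)) [ 20 160 172]
(244, 14, np.int64(294), np.int64(350)) [ 21 149 221]
(247, 16, np.int64(295), np.int64(350)) [ 21 149 217]
(250, 22, np.int64(295), np.int64(349)) [ 21 154 212]
(253, 43, np.int64(295), np.int64(349)) [ 18 103 190]
(256, 55, np.int64(295), np.int64(349)) [ 25   7 208]
(259, 55, np.int64(295), np.int64(349)) [ 30   5 225]
```

View pics/w2c.png

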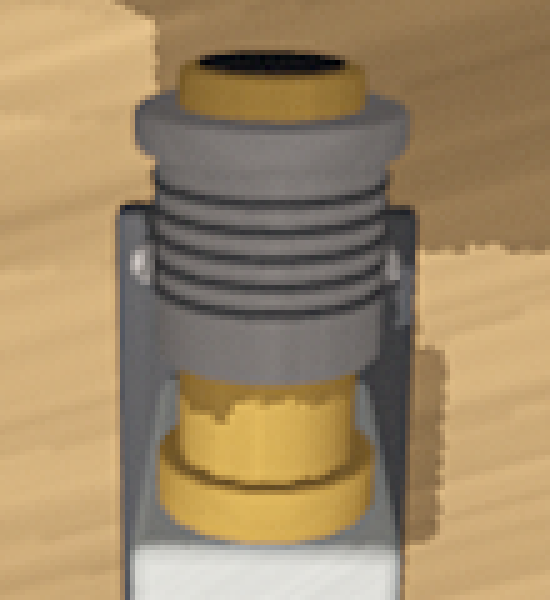

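```bash
python3 - <<'E'
from h import *
c=dict(np.load('pics/w2.png.npz'))
b=ray(c,324.1,222,.109); f=ray(c,324.2,179.2,.113); k=ray(c,323.5,254,.110)
print(b,f,k); d=(k-f)[:2]; print('yaw',np.degrees(np.arctan2(d[1],d[0])),'fk len (expect .078)',np.hypot(*d), 'fb (.043)',np.hypot(*(b-f)[:2]))
d=d/np.hypot(*d)
g=np.array([b[:2]-.026*d,f[:2]+.017*d,k[:2]-.061*d]); print(g)
print(rel([*g.mean(0),.249],180+np.degrees(np.arctan2(d[1],d[0]))))
E
```

```text
[0.49876949 0.35663258 0.109     ] [0.45620922 0.36911834 0.113     ] [0.53197179 0.34629557 0.11      ]
yaw -16.7644391480221 fk len (expect .078) 0.07912550761026146 fb (.043) 0.044353930400605375
[[0.47387453 0.36413196]
 [0.4724867  0.3642149 ]
 [0.47356437 0.36389027]]
(array([ 0.4,  0.2, 13.5]), array([-0.1,  0. ,  0.2]))
```

>>> servo_tool:
  plan:
    - {"xyz": [0.4,0.2,4],"twist": [0,0,0],"jaw": 0}
    - {"xyz": [0.4,0.2,8],"twist": [0,0,0],"jaw": 0}
    - {"xyz": [0.4,0.2,11],"twist": [0,0,0],"jaw": 0}
    - {"xyz": [0.4,0.2,13],"twist": [0,0,0],"jaw": 0}
    - {"xyz": [0.4,0.2,13.5],"twist": [0,0,0],"jaw": 0}
    - {"xyz": [0.4,0.2,13.5],"twist": [0,0,0],"jaw": 0}
    - {"xyz": [0.4,0.2,13.5],"twist": [0,0,0],"jaw": 0}

```text
time_s: 3.2
tool_pos: [0.4736, 0.3652, 0.2509]
tool_rot: [180.0, 0.1, 163.5]
force: [0.5, 1.2, 0.8]
grip_width: 0.087
grasp_force: 0.0
```

>>> servo_tool:
  newtons: 40
  plan:
    - {"xyz": [0,0,0],"twist": [0,0,0],"jaw": 1}
    - {"xyz": [0,0,0],"twist": [0,0,0],"jaw": 1}
    - {"xyz": [0,0,0],"twist": [0,0,0],"jaw": 1}
    - {"xyz": [0,0,0],"twist": [0,0,0],"jaw": 1}
    - {"xyz": [0,0,0],"twist": [0,0,0],"jaw": 1}
    - {"xyz": [0,0,0],"twist": [0,0,0],"jaw": 1}
    - {"xyz": [0,0,0],"twist": [0,0,0],"jaw": 1}
    - {"xyz": [0,0,0],"twist": [0,0,0],"jaw": 1}

```text
time_s: 3.87
tool_pos: [0.4723, 0.3661, 0.2497]
tool_rot: [-179.9, -0.0, 163.6]
force: [-1.3, -1.4, 2.1]
grip_width: 0.0471
grasp_force: 40.0
```

>>> servo_tool:
  plan:
    - {"xyz": [-0.4,0,0],"twist": [0,0,0],"jaw": 1}
    - {"xyz": [-0.8,0,0],"twist": [0,0,0],"jaw": 1}
    - {"xyz": [-1.2,0,0],"twist": [0,0,0],"jaw": 1}
    - {"xyz": [-1.5,0,0],"twist": [0,0,0],"jaw": 1}
    - {"xyz": [-1.6,0,0],"twist": [0,0,0],"jaw": 1}
    - {"xyz": [-1.6,0,0],"twist": [0,0,0],"jaw": 1}
    - {"xyz": [-1.6,0,0],"twist": [0,0,0],"jaw": 1}
    - {"xyz": [-1.6,0,0],"twist": [0,0,0],"jaw": 1}

```text
time_s: 4.53
tool_pos: [0.4841, 0.363, 0.2497]
tool_rot: [-179.8, -0.4, 163.8]
force: [-10.8, -3.2, 8.4]
grip_width: 0.0474
grasp_force: 40.0
```

```bash
python3 - <<'E'
from h import *
c=shot('wrist','w3.png'); t=shot('top','t3.png')
o=env.get_obs(); print(o['tool_pos'],o['force'],o['grip_width'],rel([.4735,.364,.38],163.2))
a=cv2.cvtColor(c['img'],cv2.COLOR_RGB2BGR)[150:400,200:450]
b=cv2.cvtColor(t['img'],cv2.COLOR_RGB2BGR)[165:255,110:200]
cv2.imwrite('pics/c3.png',np.hstack([cv2.resize(a,(400,400)),cv2.resize(b,(400,400))]))
E
```

```text
[0.48407075 0.36298473 0.24963705] [-11.48823464  -3.17240607   7.95629975] 0.04693442355931404 (array([  1.14,  -0.25, -13.03]), array([-0.2, -0.4,  0.6]))
```

View pics/c3.png

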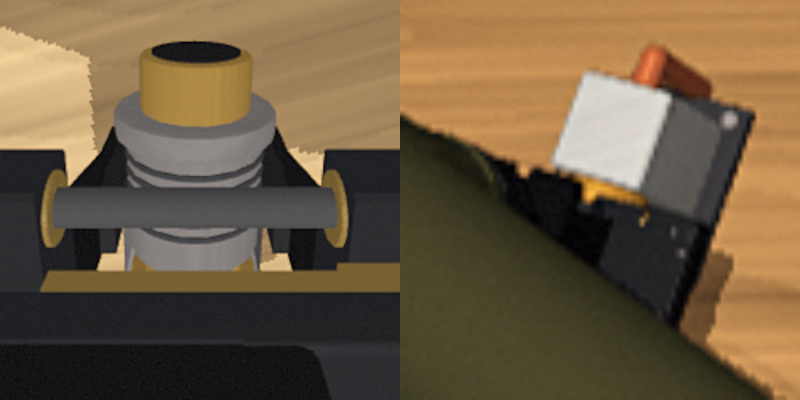

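The sleeve has moved back about 12 mm, with some servo give at 11 N, so I pull a little further to reach the stop.

>>> servo_tool:
  plan:
    - {"xyz": [-0.3,0,0],"twist": [0,0,0],"jaw": 1}
    - {"xyz": [-0.6,0,0],"twist": [0,0,0],"jaw": 1}
    - {"xyz": [-0.6,0,0],"twist": [0,0,0],"jaw": 1}
    - {"xyz": [-0.6,0,0],"twist": [0,0,0],"jaw": 1}
    - {"xyz": [-0.6,0,0],"twist": [0,0,0],"jaw": 1}

```text
time_s: 5.05
tool_pos: [0.4885, 0.3618, 0.2496]
tool_rot: [-179.7, -0.6, 163.8]
force: [-15.9, -3.9, 10.8]
grip_width: 0.0473
grasp_force: 40.0
```

At the stop: 16 N, which is more than the spring's 12 N. Release now.

>>> servo_tool:
  plan:
    - {"xyz": [0,0,0],"twist": [0,0,0],"jaw": 0}
    - {"xyz": [0,0,0],"twist": [0,0,0],"jaw": 0}
    - {"xyz": [0,0,0],"twist": [0,0,0],"jaw": 0}
    - {"xyz": [0,0,0],"twist": [0,0,0],"jaw": 0}
    - {"xyz": [0,0,0],"twist": [0,0,0],"jaw": 0}
    - {"xyz": [0.8,0,0],"twist": [0,0,0],"jaw": 0}
    - {"xyz": [0.8,0,-4],"twist": [0,0,0],"jaw": 0}
    - {"xyz": [0.8,0,-8],"twist": [0,0,0],"jaw": 0}
    - {"xyz": [0.8,0,-12],"twist": [0,0,0],"jaw": 0}
    - {"xyz": [0.8,0,-15],"twist": [0,0,0],"jaw": 0}

```text
time_s: 5.88
tool_pos: [0.485, 0.3632, 0.4031]
tool_rot: [179.9, 0.1, 163.7]
force: [0.6, -0.8, 0.9]
grip_width: 0.0865
grasp_force: 0.0
```

```bash
python3 - <<'E'
from h import *
c=shot('wrist','w4.png')
hsv=cv2.cvtColor(c['img'],cv2.COLOR_RGB2HSV)
# flange-back row predicted for home / back
d=np.array([np.cos(np.radians(-16.8)),np.sin(np.radians(-16.8))])
for s in(0,.015):
    p=np.array([.4733,.3641])+d*(s+.026); print(s,proj(c,[*p,.109]))
u=int(round(proj(c,[.498,.357,.109])[0])); print([(v,hsv[v,u].tolist()) for v in range(190,270,3)])
print(rel([.50,0,.4],160),rel([.526,-.368,.4],176))
E
```

```text
0 [319.41701304 206.43503205]
0.015 [319.33447881 219.80075685]
[(190, [9, 15, 120]), (193, [173, 11, 89]), (196, [7, 18, 128]), (199, [12, 20, 130]), (202, [15, 16, 129]), (205, [15, 12, 127]), (208, [18, 118, 149]), (211, [19, 163, 155]), (214, [20, 155, 156]), (217, [20, 160, 159]), (220, [21, 148, 215]), (223, [21, 150, 216]), (226, [20, 154, 189]), (229, [21, 155, 199]), (232, [21, 150, 217]), (235, [21, 153, 215]), (238, [18, 75, 191]), (241, [38, 5, 209]), (244, [36, 6, 224]), (247, [30, 6, 225]), (250, [30, 6, 227]), (253, [30, 6, 223]), (256, [36, 6, 223]), (259, [30, 6, 223]), (262, [30, 5, 222]), (265, [30, 6, 229]), (268, [0, 0, 43])]
(array([-11.61, -34.58,   0.67]), array([0.5, 0.4, 3.7])) (array([-24.46, -69.17,   0.47]), array([  0.5,   0.5, -12.3]))
```

The vent sleeve is home: the steel edge is at row 206, as predicted. On to the gauge coupler.

>>> servo_tool:
  plan:
    - {"xyz": [-12,-34.6,0],"twist": [0,0,-6],"jaw": 0}
    - {"xyz": [-12,-34.6,0],"twist": [0,0,-6],"jaw": 0}
    - {"xyz": [-12,-34.6,0],"twist": [0,0,-6],"jaw": 0}
    - {"xyz": [-12,-34.6,0],"twist": [0,0,-6],"jaw": 0}
    - {"xyz": [-12,-34.6,0],"twist": [0,0,-6],"jaw": 0}
    - {"xyz": [-12,-34.6,0],"twist": [0,0,-6],"jaw": 0}
    - {"xyz": [-12,-34.6,0],"twist": [0,0,-6],"jaw": 0}
    - {"xyz": [-12,-34.6,0],"twist": [0,0,-6],"jaw": 0}
    - {"xyz": [-12,-34.6,0],"twist": [0,0,-6],"jaw": 0}

```text
time_s: 6.68
tool_pos: [0.5027, -0.0067, 0.3996]
tool_rot: [-179.9, 0.0, 169.5]
force: [-0.1, -0.9, -0.0]
grip_width: 0.0874
grasp_force: 0.0
```

```bash
python3 -c "
from h import *
print(env.get_obs()['qpos'],rel([.526,-.368,.384],176))"
```

```text
[ 42.83781072   2.91194808 -46.04425121 102.69534762   2.28690661
  75.28142134  75.71388624] (array([ -8.89, -35.09,   1.63]), array([-0.1,  0. , -6.5]))
```

>>> servo_tool:
  plan:
    - {"xyz": [-8.9,-35.1,1.6],"twist": [0,0,-6.5],"jaw": 0}
    - {"xyz": [-8.9,-35.1,1.6],"twist": [0,0,-6.5],"jaw": 0}
    - {"xyz": [-8.9,-35.1,1.6],"twist": [0,0,-6.5],"jaw": 0}
    - {"xyz": [-8.9,-35.1,1.6],"twist": [0,0,-6.5],"jaw": 0}
    - {"xyz": [-8.9,-35.1,1.6],"twist": [0,0,-6.5],"jaw": 0}
    - {"xyz": [-8.9,-35.1,1.6],"twist": [0,0,-6.5],"jaw": 0}
    - {"xyz": [-8.9,-35.1,1.6],"twist": [0,0,-6.5],"jaw": 0}
    - {"xyz": [-8.9,-35.1,1.6],"twist": [0,0,-6.5],"jaw": 0}
    - {"xyz": [-8.9,-35.1,1.6],"twist": [0,0,-6.5],"jaw": 0}
    - {"xyz": [-8.9,-35.1,1.6],"twist": [0,0,-6.5],"jaw": 0}

```text
time_s: 7.52
tool_pos: [0.5252, -0.3729, 0.3816]
tool_rot: [-179.8, -0.1, 175.5]
force: [-2.6, -1.3, -1.0]
grip_width: 0.0874
grasp_force: 0.0
```

```bash
python3 - <<'E'
from h import *
print(env.get_obs()['qpos'])
c=shot('wrist','w5.png'); print(proj(c,[.526,-.368,.085]))
im=cv2.cvtColor(c['img'],cv2.COLOR_RGB2BGR)[145:265,270:380]
cv2.imwrite('pics/w5c.png',cv2.resize(im,None,fx=5,fy=5,interpolation=cv2.INTER_NEAREST))
E
```

```text
[ 57.65585339  21.24426939 -31.8553477   84.96875515  11.50633458
  77.05612222 110.49795224]
[328.26274001 194.17449555]
```

View pics/w5c.png

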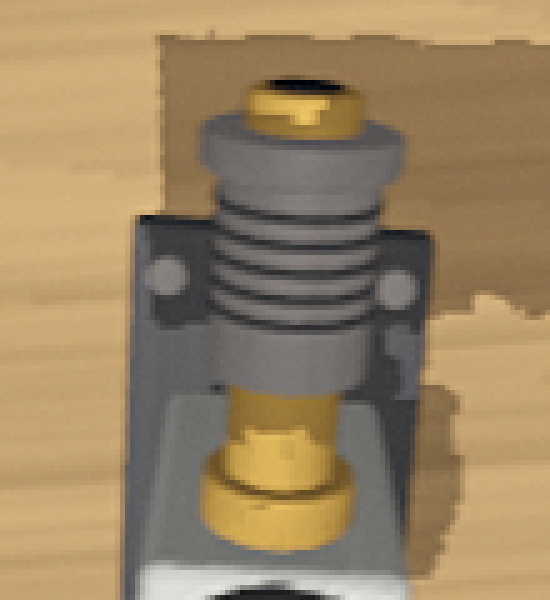

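```bash
python3 - <<'E'
from h import *
c=dict(np.load('pics/w5.png.npz'))
b=ray(c,328.2,223.6,.102); f=ray(c,330.4,183,.106); k=ray(c,325.1,259,.121)
print(b,f,k); d=(k-f)[:2]; print('yaw',np.degrees(np.arctan2(d[1],d[0])),'fk',np.hypot(*d), 'fb (.043)',np.hypot(*(b-f)[:2]))
d=d/np.hypot(*d)
g=np.array([b[:2]-.026*d,f[:2]+.017*d,k[:2]-.061*d]); print(g)
print(rel([*g.mean(0),.249],180+np.degrees(np.arctan2(d[1],d[0]))))
E
```

```text
[ 0.55195154 -0.37027253  0.102     ] [ 0.50904798 -0.3651986   0.106     ] [ 0.58103658 -0.37577832  0.121     ]
yaw -8.36055593971445 fk 0.07276186368299471 fb (.043) 0.04320254187165548
[[ 0.52622785 -0.36649208]
 [ 0.52586732 -0.36767043]
 [ 0.52068485 -0.3669088 ]]
(array([ 0.19,  0.17, 13.3 ]), array([ 0. , -0.1,  4.1]))
```

>>> servo_tool:
  newtons: 40
  plan:
    - {"xyz": [0,0.3,4],"twist": [0,0,2.5],"jaw": 0}
    - {"xyz": [0,0.4,8],"twist": [0,0,2.5],"jaw": 0}
    - {"xyz": [0,0.4,11],"twist": [0,0,2.5],"jaw": 0}
    - {"xyz": [0,0.4,12.7],"twist": [0,0,2.5],"jaw": 0}
    - {"xyz": [0,0.4,13.2],"twist": [0,0,2.5],"jaw": 0}
    - {"xyz": [0,0.4,13.2],"twist": [0,0,2.5],"jaw": 0}
    - {"xyz": [0,0.4,13.2],"twist": [0,0,2.5],"jaw": 0}

```text
time_s: 8.15
tool_pos: [0.5288, -0.3599, 0.2531]
tool_rot: [-180.0, 0.1, 173.7]
force: [0.4, 1.2, -0.3]
grip_width: 0.087
grasp_force: 0.0
```

```bash
python3 -c "
from h import *
print(env.get_obs()['tool_pos'],rel([.526,-.367,.249],173))"
```

```text
[ 0.52883496 -0.35991904  0.25306431] (array([ 0.2 , -0.73,  0.41]), array([-0. ,  0.1,  0.7]))
```

>>> servo_tool:
  plan:
    - {"xyz": [0.2,-0.7,0.3],"twist": [0,0,0.7],"jaw": 0}
    - {"xyz": [0.2,-0.7,0.3],"twist": [0,0,0.7],"jaw": 0}
    - {"xyz": [0.2,-0.7,0.3],"twist": [0,0,0.7],"jaw": 0}
    - {"xyz": [0.2,-0.7,0.3],"twist": [0,0,0.7],"jaw": 0}
    - {"xyz": [0.2,-0.7,0.3],"twist": [0,0,0.7],"jaw": 0}

```text
time_s: 8.57
tool_pos: [0.5254, -0.3675, 0.2493]
tool_rot: [-180.0, 0.0, 172.9]
force: [-0.1, -0.3, -0.7]
grip_width: 0.087
grasp_force: 0.0
```

```bash
python3 -c "
from h import *
print(env.get_obs()['tool_pos'],rel([.526,-.367,.249],173))"
```

```text
[ 0.52541521 -0.36754487  0.24934414] (array([-0.05,  0.06,  0.03]), array([-0. ,  0. , -0.1]))
```

Aligned. Close, pull 2.2 cm, and hold.

>>> servo_tool:
  newtons: 40
  plan:
    - {"xyz": [0,0,0],"twist": [0,0,0],"jaw": 1}
    - {"xyz": [0,0,0],"twist": [0,0,0],"jaw": 1}
    - {"xyz": [0,0,0],"twist": [0,0,0],"jaw": 1}
    - {"xyz": [0,0,0],"twist": [0,0,0],"jaw": 1}
    - {"xyz": [0,0,0],"twist": [0,0,0],"jaw": 1}
    - {"xyz": [0,0,0],"twist": [0,0,0],"jaw": 1}
    - {"xyz": [0,0,0],"twist": [0,0,0],"jaw": 1}
    - {"xyz": [0,0,0],"twist": [0,0,0],"jaw": 1}
    - {"xyz": [0,0,0],"twist": [0,0,0],"jaw": 1}

```text
time_s: 9.32
tool_pos: [0.5253, -0.3674, 0.2487]
tool_rot: [-180.0, -0.0, 172.9]
force: [0.2, -0.1, 0.6]
grip_width: 0.0349
grasp_force: 0.0
```

>>> servo_tool:
  plan:
    - {"xyz": [-0.5,0,0],"twist": [0,0,0],"jaw": 1}
    - {"xyz": [-1,0,0],"twist": [0,0,0],"jaw": 1}
    - {"xyz": [-1.5,0,0],"twist": [0,0,0],"jaw": 1}
    - {"xyz": [-1.8,0,0],"twist": [0,0,0],"jaw": 1}
    - {"xyz": [-2,0,0],"twist": [0,0,0],"jaw": 1}
    - {"xyz": [-2.2,0,0],"twist": [0,0,0],"jaw": 1}
    - {"xyz": [-2.2,0,0],"twist": [0,0,0],"jaw": 1}
    - {"xyz": [-2.2,0,0],"twist": [0,0,0],"jaw": 1}
    - {"xyz": [-2.2,0,0],"twist": [0,0,0],"jaw": 1}

```text
time_s: 10.07
tool_pos: [0.5428, -0.3698, 0.2485]
tool_rot: [179.9, -0.9, 172.8]
force: [-18.8, 5.1, 14.6]
grip_width: 0.0335
grasp_force: 40.0
```

>>> servo_tool:
  plan:
    - {"xyz": [0,0,0],"twist": [0,0,0],"jaw": 0}
    - {"xyz": [0,0,0],"twist": [0,0,0],"jaw": 0}
    - {"xyz": [0,0,0],"twist": [0,0,0],"jaw": 0}
    - {"xyz": [0,0,0],"twist": [0,0,0],"jaw": 0}
    - {"xyz": [0,0,0],"twist": [0,0,0],"jaw": 0}
    - {"xyz": [1.2,0,-1],"twist": [0,0,0],"jaw": 0}
    - {"xyz": [1.2,0,-4],"twist": [0,0,0],"jaw": 0}
    - {"xyz": [1.2,0,-8],"twist": [0,0,0],"jaw": 0}
    - {"xyz": [1.2,0,-12],"twist": [0,0,0],"jaw": 0}
    - {"xyz": [1.2,0,-15],"twist": [0,0,0],"jaw": 0}

```text
time_s: 10.9
tool_pos: [0.5357, -0.3685, 0.4024]
tool_rot: [-179.9, 0.2, 173.0]
force: [0.6, -0.7, 0.1]
grip_width: 0.0851
grasp_force: 0.0
```

```bash
python3 - <<'E'
from h import *
c=shot('wrist','w6.png')
hsv=cv2.cvtColor(c['img'],cv2.COLOR_RGB2HSV)
d=np.array([np.cos(np.radians(-7)),np.sin(np.radians(-7))])
for s in(0,.015):
    p=np.array([.526,-.367])+d*(s+.026); print(s,proj(c,[*p,.102]))
u=int(round(proj(c,[*p,.102])[0])); print([(v,hsv[v,u].tolist()) for v in range(195,240,3)])
t=shot('top','t6.png')
for o in discs(t,.024): print(o)
E
```

```text
0 [323.44183949 205.95394782]
0.015 [323.42841631 219.03411187]
[(195, [6, 13, 98]), (198, [8, 16, 125]), (201, [8, 16, 127]), (204, [4, 14, 126]), (207, [17, 74, 137]), (210, [20, 163, 155]), (213, [19, 157, 154]), (216, [19, 163, 153]), (219, [20, 160, 153]), (222, [20, 158, 161]), (225, [20, 160, 191]), (228, [20, 159, 178]), (231, [21, 155, 214]), (234, [21, 152, 211]), (237, [19, 125, 182])]
(290.7, 243.4, array([0.4318, 0.0025, 0.024 ]), np.float64(45.9))
(226.2, 242.1, array([0.4389, 0.1779, 0.024 ]), np.float64(39.4))
(316.6, 223.3, array([ 0.4853, -0.0688,  0.024 ]), np.float64(58.3))
(157.2, 193.7, array([0.5772, 0.3719, 0.024 ]), np.float64(64.0))
(300.5, 155.7, array([ 0.6791, -0.0265,  0.024 ]), np.float64(126.8))
(211.0, 126.2, array([0.7719, 0.2285, 0.024 ]), np.float64(41.9))
```

Both sleeves are home. The top view shows w5 has been nudged to (0.439, 0.178). Now w1: go over it and look.

```bash
python3 -c "
from h import *
print(rel([.430,-.148,.33],60))"
```

```text
(array([13.4 , 20.64,  7.34]), array([  0.4,   0.7, 112.9]))
```

>>> servo_tool:
  plan:
    - {"xyz": [13.4,20.6,7],"twist": [0,0,71],"jaw": 0}
    - {"xyz": [13.4,20.6,7],"twist": [0,0,71],"jaw": 0}
    - {"xyz": [13.4,20.6,7],"twist": [0,0,71],"jaw": 0}
    - {"xyz": [13.4,20.6,7],"twist": [0,0,71],"jaw": 0}
    - {"xyz": [13.4,20.6,7],"twist": [0,0,71],"jaw": 0}
    - {"xyz": [13.4,20.6,7],"twist": [0,0,71],"jaw": 0}
    - {"xyz": [13.4,20.6,7],"twist": [0,0,71],"jaw": 0}
    - {"xyz": [13.4,20.6,7],"twist": [0,0,71],"jaw": 0}
    - {"xyz": [13.4,20.6,7],"twist": [0,0,71],"jaw": 0}
    - {"xyz": [13.4,20.6,7],"twist": [0,0,71],"jaw": 0}

```text
time_s: 11.83
tool_pos: [0.4274, -0.1472, 0.3283]
tool_rot: [-180.0, 0.0, 101.6]
force: [-0.6, 0.6, 0.2]
grip_width: 0.0872
grasp_force: 0.0
```

>>> servo_tool:
  plan:
    - {"xyz": [0,0,0],"twist": [0,0,42],"jaw": 0}
    - {"xyz": [0,0,0],"twist": [0,0,42],"jaw": 0}
    - {"xyz": [0,0,0],"twist": [0,0,42],"jaw": 0}
    - {"xyz": [0,0,0],"twist": [0,0,42],"jaw": 0}
    - {"xyz": [0,0,0],"twist": [0,0,42],"jaw": 0}
    - {"xyz": [0,0,0],"twist": [0,0,42],"jaw": 0}
    - {"xyz": [0,0,0],"twist": [0,0,42],"jaw": 0}
    - {"xyz": [0,0,0],"twist": [0,0,42],"jaw": 0}
    - {"xyz": [0,0,0],"twist": [0,0,42],"jaw": 0}

```text
time_s: 12.58
tool_pos: [0.4275, -0.1477, 0.3285]
tool_rot: [-180.0, 0.0, 60.1]
force: [-0.0, -0.0, -0.4]
grip_width: 0.0866
grasp_force: 0.0
```

```bash
python3 - <<'E'
from h import *
o=env.get_obs(); print(o['tool_pos'],o['tool_rot'],o['qpos'])
c=shot('wrist','w7.png'); t=shot('top','t7.png')
for x in discs(c,.026): print(x)
print()
for x in discs(t,.026): print(x)
E
```

```text
[ 0.42753384 -0.147656    0.32850627] [-1.79986611e+02  6.10892451e-03  6.01012831e+01] [ 52.52913676  -1.5762236  -35.93279998 114.49989289  -1.00321384
  66.79411372 -12.89650848]
(474.7, 24.4, array([ 0.6257, -0.0823,  0.026 ]), np.float64(12.2))

(226.2, 242.1, array([0.4387, 0.1774, 0.026 ]), np.float64(38.1))
(157.3, 193.6, array([0.577, 0.371, 0.026]), np.float64(63.2))
(300.2, 156.0, array([ 0.6777, -0.026 ,  0.026 ]), np.float64(126.0))
```

View pics/w7.png

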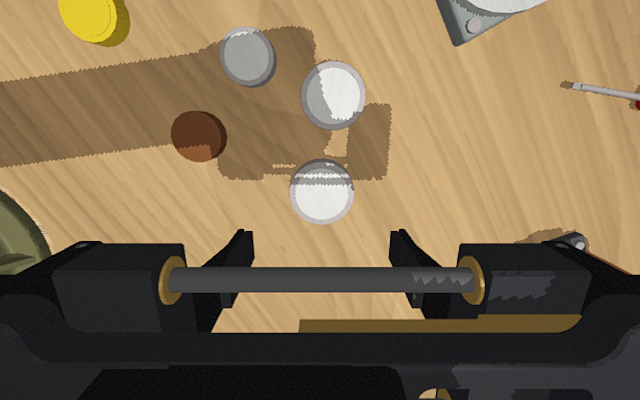

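The wrist view shows w1 at (321,192), w2 at (333,96), w4 at (247,56), brown at (198,136), and yellow at top left.

```bash
cat >> h.py <<'E'
def steel(c,z=.016,amin=300,ymax=242,roi=None):
    hsv=cv2.cvtColor(c['img'],cv2.COLOR_RGB2HSV)
    m=((hsv[...,1]<55)&(hsv[...,2]>85)).astype(np.uint8); m[ymax:]=0
    m=cv2.morphologyEx(m,cv2.MORPH_CLOSE,np.ones((5,5)))
    out=[]
    for k in cv2.findContours(m,cv2.RETR_EXTERNAL,cv2.CHAIN_APPROX_NONE)[0]:
        if cv2.contourArea(k)<amin: continue
        h=cv2.convexHull(k); M=cv2.moments(h)
        u,v=M['m10']/M['m00'],M['m01']/M['m00']
        X=ray(c,u,v,z); P=np.array([ray(c,*p[0],z)[:2] for p in h],np.float32)
        d=2*np.sqrt(cv2.contourArea(P)/np.pi)*1000; (q,w)=cv2.minEnclosingCircle(P)
        out.append((round(u,1),round(v,1),np.round(X[:2],4),round(d,1),round(2000*w,1)))
    return out
E
python3 - <<'E'
from h import *
c=dict(np.load('pics/w7.png.npz'))
for x in steel(c): print(x)
E
```

```text
(321.3, 191.6, array([ 0.4273, -0.151 ]), np.float64(72.9), 75.4)
(605.9, 90.8, array([ 0.7231, -0.2018]), np.float64(23.6), 72.2)
(332.8, 95.1, array([ 0.4869, -0.0704]), np.float64(64.5), 65.6)
(247.6, 56.5, array([0.4332, 0.0005]), np.float64(53.1), 55.3)
(485.8, 14.1, array([ 0.6431, -0.0796]), np.float64(44.5), 90.2)
```

```bash
python3 -c "
from h import *
print(rel([.4273,-.1505,.187],60))"
```

```text
(array([-0.25,  0.12, 14.16]), array([-0.,  0.,  0.]))
```

>>> servo_tool:
  newtons: 35
  plan:
    - {"xyz": [-0.2,0.1,4],"twist": [0,0,0],"jaw": 0}
    - {"xyz": [-0.2,0.1,8],"twist": [0,0,0],"jaw": 0}
    - {"xyz": [-0.2,0.1,11],"twist": [0,0,0],"jaw": 0}
    - {"xyz": [-0.2,0.1,13],"twist": [0,0,0],"jaw": 0}
    - {"xyz": [-0.2,0.1,14],"twist": [0,0,0],"jaw": 0}
    - {"xyz": [-0.2,0.1,14],"twist": [0,0,0],"jaw": 0}
    - {"xyz": [-0.2,0.1,14],"twist": [0,0,0],"jaw": 0}
    - {"xyz": [-0.2,0.1,14],"twist": [0,0,0],"jaw": 0}

```text
time_s: 13.35
tool_pos: [0.4284, -0.1503, 0.1902]
tool_rot: [179.8, -0.0, 59.9]
force: [0.1, -0.2, 0.2]
grip_width: 0.0869
grasp_force: 0.0
```

>>> servo_tool:
  newtons: 35
  plan:
    - {"xyz": [0,0,0],"twist": [0,0,0],"jaw": 1}
    - {"xyz": [0,0,0],"twist": [0,0,0],"jaw": 1}
    - {"xyz": [0,0,0],"twist": [0,0,0],"jaw": 1}
    - {"xyz": [0,0,0],"twist": [0,0,0],"jaw": 1}
    - {"xyz": [0,0,0],"twist": [0,0,0],"jaw": 1}
    - {"xyz": [0,0,0],"twist": [0,0,0],"jaw": 1}
    - {"xyz": [0,0,0],"twist": [0,0,0],"jaw": 1}

```text
time_s: 13.93
tool_pos: [0.4273, -0.1498, 0.1893]
tool_rot: [-179.9, 0.0, 59.9]
force: [-3.1, 0.7, 6.5]
grip_width: 0.0689
grasp_force: 35.0
```

```bash
python3 -c "
from h import *
o=env.get_obs(); print(o['tool_pos'],o['force'])
print(rel([.4273,-.1505,.30],60), rel([.673,-.027,.30],80))"
```

```text
[ 0.42725875 -0.14983459  0.18928567] [-3.11187309  0.70006476  6.51788503]
(array([ -0.06,   0.03, -11.07]), array([-0.1,  0. , -0.1])) (array([ 22.94,  15.1 , -11.1 ]), array([ -0.1,   0. , -20.1]))
```

>>> servo_tool:
  plan:
    - {"xyz": [0,0,-2],"twist": [0,0,0],"jaw": 1}
    - {"xyz": [0,0,-5],"twist": [0,0,0],"jaw": 1}
    - {"xyz": [0,0,-8],"twist": [0,0,0],"jaw": 1}
    - {"xyz": [2.5,2.5,-11],"twist": [0,0,0],"jaw": 1}
    - {"xyz": [5,5,-12],"twist": [0,0,0],"jaw": 1}
    - {"xyz": [7.5,7.5,-12],"twist": [0,0,0],"jaw": 1}
    - {"xyz": [10,10,-12],"twist": [0,0,0],"jaw": 1}
    - {"xyz": [12.5,13,-12],"twist": [0,0,0],"jaw": 1}
    - {"xyz": [14,15,-12],"twist": [0,0,0],"jaw": 1}
    - {"xyz": [14,15,-12],"twist": [0,0,0],"jaw": 1}

```text
time_s: 14.77
tool_pos: [0.6309, -0.1022, 0.3065]
tool_rot: [-180.0, -0.3, 60.1]
force: [0.8, -0.3, -7.0]
grip_width: 0.0699
grasp_force: 35.0
```

```bash
python3 - <<'E'
from h import *
o=env.get_obs(); print(o['tool_pos'],o['grip_width'],o['grasp_force'])
c=shot('wrist','w8.png')
for x in steel(c,.038,1000): print(x)
for x in discs(c,.04): print(x)
E
```

```text
[ 0.63094819 -0.1022276   0.30646076] 0.06985101391530804 34.996846318244934
(187.1, 226.4, array([ 0.5073, -0.059 ]), np.float64(48.9), 68.2)
(104.8, 204.8, array([ 0.4534, -0.0026]), np.float64(54.1), 60.5)
(320.6, 131.9, array([ 0.664 , -0.0463]), np.float64(176.1), 219.4)
(323.2, 92.6, array([ 0.682 , -0.0196,  0.04  ]), np.float64(121.9))
```

View pics/w8.png

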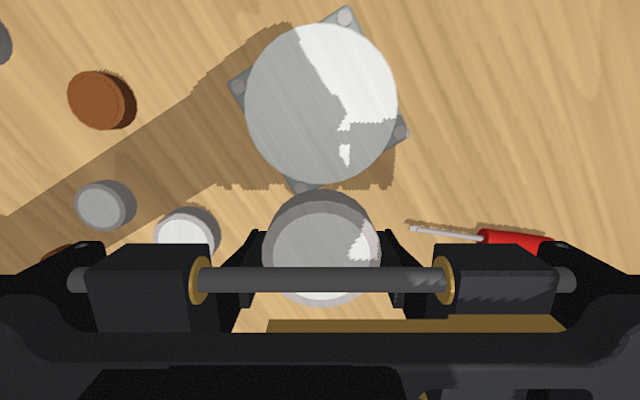

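```bash
python3 - <<'E'
from h import *
c=dict(np.load('pics/w8.png.npz'))
e=[ray(c,*p,.04) for p in((245,104),(398,104),(321.5,22.5),(321.5,186))]
for a in e: print(a)
pc=(e[2]+e[3])[:2]/2; print('plate',pc,np.linalg.norm(e[0]-e[1]),np.linalg.norm(e[2]-e[3]))
f=ray(c,322,190,.130); print('disc front',f, 'dist to tcp',f[:2]-env.get_obs()['tool_pos'][:2])
print(rel([*pc,.235],60))
E
```

```text
[0.62013693 0.00566141 0.04      ]
[ 0.73242083 -0.05904338  0.04      ]
[0.70650099 0.02581356 0.04      ]
[ 0.64055492 -0.08871749  0.04      ]
plate [ 0.67352796 -0.03145197] 0.1295931412419258 0.132159915737033
disc front [ 0.65083445 -0.0711456   0.13      ] dist to tcp [0.02221125 0.03170295]
(array([8.42, 0.35, 7.13]), array([-0.2, -0.1,  0.1]))
```

>>> servo_tool:
  plan:
    - {"xyz": [4,0.3,2],"twist": [0,0,0],"jaw": 1}
    - {"xyz": [7,0.3,4],"twist": [0,0,0],"jaw": 1}
    - {"xyz": [8.6,0.3,5.5],"twist": [0,0,0],"jaw": 1}
    - {"xyz": [8.6,0.3,6],"twist": [0,0,0],"jaw": 1}
    - {"xyz": [8.6,0.3,6],"twist": [0,0,0],"jaw": 1}
    - {"xyz": [8.6,0.3,6],"twist": [0,0,0],"jaw": 1}
    - {"xyz": [8.6,0.3,6],"twist": [0,0,0],"jaw": 1}

```text
time_s: 15.4
tool_pos: [0.6726, -0.0332, 0.2489]
tool_rot: [180.0, 0.1, 59.8]
force: [0.1, -0.1, -7.6]
grip_width: 0.0693
grasp_force: 35.0
```

```bash
python3 -c "
from h import *
print(env.get_obs()['tool_pos'],rel([.674,-.029,.229],60))"
```

```text
[ 0.67262838 -0.03315844  0.24885234] (array([ 0.43, -0.09,  1.98]), array([ 0. ,  0.1, -0.2]))
```

>>> servo_tool:
  plan:
    - {"xyz": [0.4,-0.1,1],"twist": [0,0,0],"jaw": 1}
    - {"xyz": [0.4,-0.1,1.5],"twist": [0,0,0],"jaw": 1}
    - {"xyz": [0.4,-0.1,1.8],"twist": [0,0,0],"jaw": 1}
    - {"xyz": [0.4,-0.1,2],"twist": [0,0,0],"jaw": 1}
    - {"xyz": [0.4,-0.1,2],"twist": [0,0,0],"jaw": 1}
    - {"xyz": [0.4,-0.1,2],"twist": [0,0,0],"jaw": 1}

```text
time_s: 15.9
tool_pos: [0.6741, -0.0272, 0.2294]
tool_rot: [180.0, 0.0, 59.9]
force: [-2.4, -0.3, -0.5]
grip_width: 0.0695
grasp_force: 35.0
```

>>> servo_tool:
  plan:
    - {"xyz": [0,0,0],"twist": [0,0,0],"jaw": 0}
    - {"xyz": [0,0,0],"twist": [0,0,0],"jaw": 0}
    - {"xyz": [0,0,0],"twist": [0,0,0],"jaw": 0}
    - {"xyz": [0,0,0],"twist": [0,0,0],"jaw": 0}
    - {"xyz": [0,0,-4],"twist": [0,0,0],"jaw": 0}
    - {"xyz": [0,0,-8],"twist": [0,0,0],"jaw": 0}
    - {"xyz": [-4,0,-10],"twist": [0,0,0],"jaw": 0}
    - {"xyz": [-8,0,-10],"twist": [0,0,0],"jaw": 0}
    - {"xyz": [-9,0,-10],"twist": [0,0,0],"jaw": 0}
    - {"xyz": [-9,0,-10],"twist": [0,0,0],"jaw": 0}

```text
time_s: 16.73
tool_pos: [0.6279, -0.1107, 0.3294]
tool_rot: [179.8, 0.2, 59.5]
force: [-0.3, -1.3, 0.1]
grip_width: 0.0871
grasp_force: 0.0
```

```bash
python3 - <<'E'
from h import *
c=shot('wrist','w9.png'); t=shot('top','t9.png')
for x in steel(c,.016): print(x)
im=cv2.cvtColor(c['img'],cv2.COLOR_RGB2BGR)[0:200,200:440]
cv2.imwrite('pics/w9c.png',cv2.resize(im,None,fx=3,fy=3,interpolation=cv2.INTER_CUBIC))
print(env.get_obs()['tool_pos'],rel([.4869,-.0704,.30],60))
E
```

```text
(193.2, 217.5, array([ 0.4874, -0.0681]), np.float64(67.1), 76.0)
(116.0, 189.5, array([0.4353, 0.001 ]), np.float64(58.2), 64.8)
(11.2, 35.7, array([0.455 , 0.1628]), np.float64(31.6), 43.1)
(317.2, 89.1, array([ 0.6778, -0.0229]), np.float64(150.9), 175.6)
[ 0.62906391 -0.10568484  0.32892513] (array([ -4.1 , -14.07,   2.88]), array([ 0. , -0. , -0.2]))
```

View pics/w9c.png

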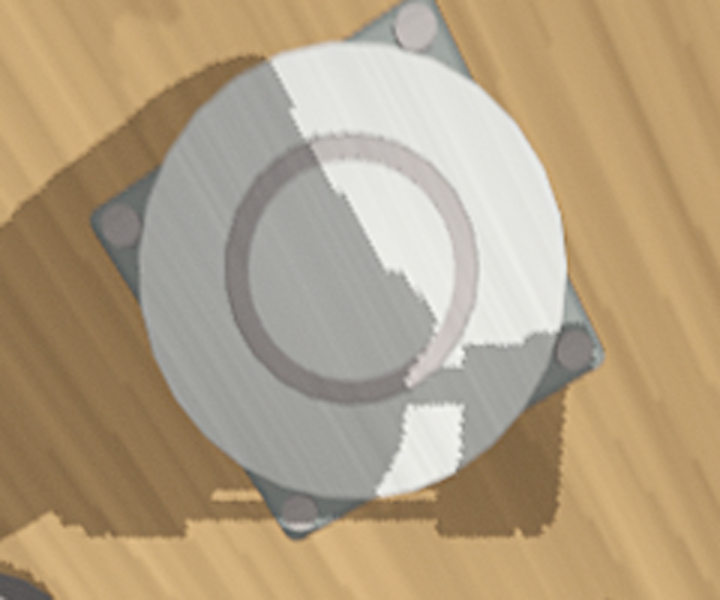

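w1 is on the plate: the ring in the crop is centred at (352,268) and the plate at (353,270). Offset in numbers:

```bash
python3 - <<'E'
from h import *
c=dict(np.load('pics/w9.png.npz'))
P=lambda u,v,z: ray(c,200+u/3,v/3,z)
a,b=P(353,41,.04),P(353,499,.04); l,r=P(140,272,.04),P(566,272,.04)
print('plate',(a+b)/2,np.linalg.norm(a-b),np.linalg.norm(l-r),(l+r)/2)
a,b=P(352,132,.066),P(352,405,.066); a2=P(352,132,.04); l,r=P(225,266,.066),P(479,266,.066)
print('w1',(a+b)/2,np.linalg.norm(a-b),np.linalg.norm(l-r),(l+r)/2)
E
```

```text
plate [ 0.67458293 -0.02963535  0.04      ] 0.13050261824036885 0.1292546705210423 [ 0.67687071 -0.02589623  0.04      ]
w1 [ 0.67551374 -0.02796803  0.066     ] 0.06998702349526187 0.06952741326058655 [ 0.676665   -0.02606902  0.066     ]
```

>>> servo_tool:
  plan:
    - {"xyz": [-4.1,-14.1,2],"twist": [0,0,-30],"jaw": 0}
    - {"xyz": [-4.1,-14.1,2],"twist": [0,0,-30],"jaw": 0}
    - {"xyz": [-4.1,-14.1,2],"twist": [0,0,-30],"jaw": 0}
    - {"xyz": [-4.1,-14.1,3],"twist": [0,0,-30],"jaw": 0}
    - {"xyz": [-4.1,-14.1,5],"twist": [0,0,-30],"jaw": 0}
    - {"xyz": [-4.1,-14.1,5],"twist": [0,0,-30],"jaw": 0}
    - {"xyz": [-4.1,-14.1,5],"twist": [0,0,-30],"jaw": 0}
    - {"xyz": [-4.1,-14.1,5],"twist": [0,0,-30],"jaw": 0}
    - {"xyz": [-4.1,-14.1,5],"twist": [0,0,-30],"jaw": 0}

```text
time_s: 17.58
tool_pos: [0.4879, -0.0694, 0.2798]
tool_rot: [179.9, -0.0, 89.9]
force: [-0.8, 0.2, 0.5]
grip_width: 0.087
grasp_force: 0.0
```

```bash
python3 - <<'E'
from h import *
c=shot('wrist','w10.png')
for x in steel(c,.015): print(x)
print(env.get_obs()['tool_pos'],rel([.4871,-.0695,.188],90))
E
```

```text
(317.3, 204.7, array([ 0.4855, -0.072 ]), np.float64(67.4), 70.3)
(254.6, 124.1, array([0.4322, 0.0008]), np.float64(52.7), 54.3)
(545.0, 155.7, array([ 0.6879, -0.0267]), np.float64(159.0), 179.9)
[ 0.48780709 -0.06947826  0.27970378] (array([-0.01, -0.09,  9.17]), array([ 0.1, -0. , -0.1]))
```

>>> servo_tool:
  newtons: 35
  plan:
    - {"xyz": [-0.1,-0.1,4],"twist": [0,0,0],"jaw": 0}
    - {"xyz": [-0.1,-0.1,7],"twist": [0,0,0],"jaw": 0}
    - {"xyz": [-0.1,-0.1,8.5],"twist": [0,0,0],"jaw": 0}
    - {"xyz": [-0.1,-0.1,9.2],"twist": [0,0,0],"jaw": 0}
    - {"xyz": [-0.1,-0.1,9.2],"twist": [0,0,0],"jaw": 0}
    - {"xyz": [-0.1,-0.1,9.2],"twist": [0,0,0],"jaw": 0}
    - {"xyz": [-0.1,-0.1,9.2],"twist": [0,0,0],"jaw": 0}

```text
time_s: 18.22
tool_pos: [0.4867, -0.0708, 0.1882]
tool_rot: [179.8, 0.0, 89.9]
force: [0.4, 0.4, -0.2]
grip_width: 0.0873
grasp_force: 0.0
```

>>> servo_tool:
  newtons: 35
  plan:
    - {"xyz": [0,0,0],"twist": [0,0,0],"jaw": 1}
    - {"xyz": [0,0,0],"twist": [0,0,0],"jaw": 1}
    - {"xyz": [0,0,0],"twist": [0,0,0],"jaw": 1}
    - {"xyz": [0,0,0],"twist": [0,0,0],"jaw": 1}
    - {"xyz": [0,0,0],"twist": [0,0,0],"jaw": 1}
    - {"xyz": [0,0,0],"twist": [0,0,0],"jaw": 1}
    - {"xyz": [0,0,0],"twist": [0,0,0],"jaw": 1}

```text
time_s: 18.8
tool_pos: [0.4855, -0.0709, 0.187]
tool_rot: [-180.0, 0.0, 89.9]
force: [-2.1, 1.3, 4.2]
grip_width: 0.063
grasp_force: 35.0
```

```bash
python3 -c "
from h import *
print(env.get_obs()['tool_pos'],rel([.6745,-.0285,.30],90))"
```

```text
[ 0.48553567 -0.07091148  0.1870277 ] (array([  4.26,  18.89, -11.31]), array([-0. ,  0. , -0.1]))
```

>>> servo_tool:
  plan:
    - {"xyz": [0,0,-2],"twist": [0,0,0],"jaw": 1}
    - {"xyz": [0,0,-5],"twist": [0,0,0],"jaw": 1}
    - {"xyz": [0,0,-8],"twist": [0,0,0],"jaw": 1}
    - {"xyz": [0.5,3,-10],"twist": [0,0,0],"jaw": 1}
    - {"xyz": [1.5,6.5,-10],"twist": [0,0,0],"jaw": 1}
    - {"xyz": [2.5,10,-10],"twist": [0,0,0],"jaw": 1}
    - {"xyz": [3.3,13.5,-10],"twist": [0,0,0],"jaw": 1}
    - {"xyz": [4,17,-10],"twist": [0,0,0],"jaw": 1}
    - {"xyz": [4.3,18.8,-10],"twist": [0,0,0],"jaw": 1}
    - {"xyz": [4.3,18.8,-9],"twist": [0,0,0],"jaw": 1}

```text
time_s: 19.63
tool_pos: [0.677, -0.0264, 0.2762]
tool_rot: [179.8, -0.2, 90.0]
force: [-0.2, 0.3, -5.4]
grip_width: 0.0634
grasp_force: 35.0
```

>>> servo_tool:
  plan:
    - {"xyz": [0,0,0],"twist": [0,0,0],"jaw": 1}
    - {"xyz": [0,0,0],"twist": [0,0,0],"jaw": 1}
    - {"xyz": [0,0,0],"twist": [0,0,0],"jaw": 1}
    - {"xyz": [0,0,0],"twist": [0,0,0],"jaw": 1}

```text
time_s: 19.97
tool_pos: [0.6728, -0.0286, 0.2767]
tool_rot: [-180.0, 0.0, 89.9]
force: [0.5, -0.3, -6.6]
grip_width: 0.0631
grasp_force: 35.0
```

```bash
python3 -c "
from h import *
print(env.get_obs()['tool_pos'],rel([.674,-.0285,.253],90))"
```

```text
[ 0.67284149 -0.02859982  0.27671188] (array([0.01, 0.12, 2.37]), array([-0. ,  0. , -0.1]))
```

>>> servo_tool:
  plan:
    - {"xyz": [0,0.1,1],"twist": [0,0,0],"jaw": 1}
    - {"xyz": [0,0.1,1.7],"twist": [0,0,0],"jaw": 1}
    - {"xyz": [0,0.1,2.1],"twist": [0,0,0],"jaw": 1}
    - {"xyz": [0,0.1,2.3],"twist": [0,0,0],"jaw": 1}
    - {"xyz": [0,0.1,2.4],"twist": [0,0,0],"jaw": 1}
    - {"xyz": [0,0.1,2.4],"twist": [0,0,0],"jaw": 1}
    - {"xyz": [0,0.1,2.4],"twist": [0,0,0],"jaw": 1}

```text
time_s: 20.55
tool_pos: [0.6747, -0.0281, 0.2532]
tool_rot: [180.0, 0.0, 89.9]
force: [-1.4, -0.5, -1.6]
grip_width: 0.063
grasp_force: 35.0
```

>>> servo_tool:
  plan:
    - {"xyz": [0,0,0],"twist": [0,0,0],"jaw": 0}
    - {"xyz": [0,0,0],"twist": [0,0,0],"jaw": 0}
    - {"xyz": [0,0,0],"twist": [0,0,0],"jaw": 0}
    - {"xyz": [0,0,0],"twist": [0,0,0],"jaw": 0}
    - {"xyz": [0,0,-4],"twist": [0,0,0],"jaw": 0}
    - {"xyz": [0,0,-7],"twist": [0,0,0],"jaw": 0}
    - {"xyz": [0.5,-4,-7],"twist": [0,0,0],"jaw": 0}
    - {"xyz": [1,-8,-7],"twist": [0,0,0],"jaw": 0}
    - {"xyz": [1.5,-12,-7],"twist": [0,0,0],"jaw": 0}
    - {"xyz": [2,-16,-7],"twist": [0,0,0],"jaw": 0}

```text
time_s: 21.38
tool_pos: [0.5133, -0.0072, 0.3226]
tool_rot: [180.0, -0.0, 90.0]
force: [0.2, -0.1, 1.7]
grip_width: 0.087
grasp_force: 0.0
```

>>> servo_tool:
  plan:
    - {"xyz": [0.5,-4,0],"twist": [0,0,0],"jaw": 0}
    - {"xyz": [0.9,-8.2,2],"twist": [0,0,0],"jaw": 0}
    - {"xyz": [0.9,-8.2,5],"twist": [0,0,0],"jaw": 0}
    - {"xyz": [0.9,-8.2,5],"twist": [0,0,0],"jaw": 0}
    - {"xyz": [0.9,-8.2,5],"twist": [0,0,0],"jaw": 0}
    - {"xyz": [0.9,-8.2,5],"twist": [0,0,0],"jaw": 0}
    - {"xyz": [0.9,-8.2,5],"twist": [0,0,0],"jaw": 0}

```text
time_s: 21.97
tool_pos: [0.4346, 0.0014, 0.2739]
tool_rot: [179.9, -0.1, 90.0]
force: [-0.5, 0.2, 0.3]
grip_width: 0.0869
grasp_force: 0.0
```

```bash
python3 - <<'E'
from h import *
c=shot('wrist','w11.png'); t=shot('top','t11.png')
for x in steel(c,.013): print(x)
print('top')
for x in discs(t,.09): print(x)
print(env.get_obs()['tool_pos'],rel([.4325,.0005,.186],90))
E
```

```text
(317.8, 205.5, array([ 4.326e-01, -3.000e-04]), np.float64(54.4), 57.0)
(578.9, 207.1, array([ 0.6738, -0.0024]), np.float64(97.8), 138.4)
(326.2, 6.3, array([0.4397, 0.158 ]), np.float64(18.2), 36.2)
top
(226.2, 242.2, array([0.4321, 0.1635, 0.09  ]), np.float64(35.8))
(157.2, 193.7, array([0.563 , 0.3469, 0.09  ]), np.float64(59.7))
(300.2, 156.0, array([ 0.6584, -0.029 ,  0.09  ]), np.float64(119.1))
[0.43414778 0.00135983 0.27344197] (array([-0.11, -0.17,  8.74]), array([ 0.1, -0.1, -0. ]))
```

>>> servo_tool:
  newtons: 35
  plan:
    - {"xyz": [-0.1,-0.2,4],"twist": [0,0,0],"jaw": 0}
    - {"xyz": [-0.1,-0.2,7],"twist": [0,0,0],"jaw": 0}
    - {"xyz": [-0.1,-0.2,8.2],"twist": [0,0,0],"jaw": 0}
    - {"xyz": [-0.1,-0.2,8.7],"twist": [0,0,0],"jaw": 0}
    - {"xyz": [-0.1,-0.2,8.7],"twist": [0,0,0],"jaw": 0}
    - {"xyz": [-0.1,-0.2,8.7],"twist": [0,0,0],"jaw": 0}

```text
time_s: 22.57
tool_pos: [0.4316, 0.0005, 0.1863]
tool_rot: [180.0, -0.1, 89.9]
force: [0.5, 0.2, 0.7]
grip_width: 0.0873
grasp_force: 0.0
```

>>> servo_tool:
  newtons: 35
  plan:
    - {"xyz": [0,0,0],"twist": [0,0,0],"jaw": 1}
    - {"xyz": [0,0,0],"twist": [0,0,0],"jaw": 1}
    - {"xyz": [0,0,0],"twist": [0,0,0],"jaw": 1}
    - {"xyz": [0,0,0],"twist": [0,0,0],"jaw": 1}
    - {"xyz": [0,0,0],"twist": [0,0,0],"jaw": 1}
    - {"xyz": [0,0,0],"twist": [0,0,0],"jaw": 1}
    - {"xyz": [0,0,0],"twist": [0,0,0],"jaw": 1}
    - {"xyz": [0,0,0],"twist": [0,0,0],"jaw": 1}

```text
time_s: 23.23
tool_pos: [0.4309, 0.0002, 0.186]
tool_rot: [180.0, 0.0, 89.9]
force: [0.6, -1.3, 0.5]
grip_width: 0.0514
grasp_force: 35.0
```

```bash
python3 -c "
from h import *
print(env.get_obs()['tool_pos'],rel([.674,-.0285,.31],90))"
```

```text
[4.30914781e-01 1.77840629e-04 1.85958385e-01] (array([ -2.84,  24.32, -12.39]), array([ 0. ,  0. , -0.1]))
```

>>> servo_tool:
  plan:
    - {"xyz": [0,0,-2],"twist": [0,0,0],"jaw": 1}
    - {"xyz": [0,0,-5],"twist": [0,0,0],"jaw": 1}
    - {"xyz": [0,0,-9],"twist": [0,0,0],"jaw": 1}
    - {"xyz": [-0.5,3,-12],"twist": [0,0,0],"jaw": 1}
    - {"xyz": [-1,7,-12],"twist": [0,0,0],"jaw": 1}
    - {"xyz": [-1.5,11,-12],"twist": [0,0,0],"jaw": 1}
    - {"xyz": [-2,15,-12],"twist": [0,0,0],"jaw": 1}
    - {"xyz": [-2.4,19,-12],"twist": [0,0,0],"jaw": 1}
    - {"xyz": [-2.8,22.5,-12],"twist": [0,0,0],"jaw": 1}
    - {"xyz": [-2.8,24.3,-12],"twist": [0,0,0],"jaw": 1}

```text
time_s: 24.07
tool_pos: [0.6765, -0.0301, 0.3031]
tool_rot: [-179.9, -0.0, 89.8]
force: [0.0, -0.5, -3.2]
grip_width: 0.0511
grasp_force: 35.0
```

>>> servo_tool:
  plan:
    - {"xyz": [0,0,0],"twist": [0,0,0],"jaw": 1}
    - {"xyz": [0,0,0],"twist": [0,0,0],"jaw": 1}
    - {"xyz": [0,0,0],"twist": [0,0,0],"jaw": 1}
    - {"xyz": [0,0,0],"twist": [0,0,0],"jaw": 1}
    - {"xyz": [0,0,0],"twist": [0,0,0],"jaw": 1}

```text
time_s: 24.48
tool_pos: [0.6727, -0.028, 0.3058]
tool_rot: [-180.0, 0.1, 90.0]
force: [0.3, 0.3, -2.5]
grip_width: 0.0512
grasp_force: 35.0
```

```bash
python3 -c "
from h import *
print(env.get_obs()['tool_pos'],rel([.674,-.0285,.276],90))"
```

```text
[ 0.6726726  -0.02801077  0.30579281] (array([-0.05,  0.13,  2.98]), array([-0. ,  0.1, -0. ]))
```

>>> servo_tool:
  plan:
    - {"xyz": [0,0.1,1],"twist": [0,0,0],"jaw": 1}
    - {"xyz": [0,0.1,2],"twist": [0,0,0],"jaw": 1}
    - {"xyz": [0,0.1,2.5],"twist": [0,0,0],"jaw": 1}
    - {"xyz": [0,0.1,2.8],"twist": [0,0,0],"jaw": 1}
    - {"xyz": [0,0.1,3],"twist": [0,0,0],"jaw": 1}
    - {"xyz": [0,0.1,3],"twist": [0,0,0],"jaw": 1}
    - {"xyz": [0,0.1,3],"twist": [0,0,0],"jaw": 1}
    - {"xyz": [0,0.1,3],"twist": [0,0,0],"jaw": 1}

```text
time_s: 25.15
tool_pos: [0.6747, -0.028, 0.2761]
tool_rot: [180.0, 0.0, 89.9]
force: [-1.6, -0.5, 0.0]
grip_width: 0.051
grasp_force: 35.0
```

>>> servo_tool:
  plan:
    - {"xyz": [0,0,0],"twist": [0,0,0],"jaw": 0}
    - {"xyz": [0,0,0],"twist": [0,0,0],"jaw": 0}
    - {"xyz": [0,0,0],"twist": [0,0,0],"jaw": 0}
    - {"xyz": [0,0,0],"twist": [0,0,0],"jaw": 0}
    - {"xyz": [0,0,-4],"twist": [0,0,0],"jaw": 0}
    - {"xyz": [0,-1,-7],"twist": [0,0,0],"jaw": 0}
    - {"xyz": [2.5,-4,-7],"twist": [0,0,0],"jaw": 0}
    - {"xyz": [5,-7,-7],"twist": [0,0,0],"jaw": 0}
    - {"xyz": [7.5,-10,-7],"twist": [0,0,0],"jaw": 0}
    - {"xyz": [10,-13,-7],"twist": [0,0,0],"jaw": 0}

```text
time_s: 25.98
tool_pos: [0.5434, 0.0733, 0.3458]
tool_rot: [180.0, -0.0, 89.9]
force: [0.0, 0.3, 0.4]
grip_width: 0.0869
grasp_force: 0.0
```

>>> servo_tool:
  plan:
    - {"xyz": [2.6,-2.6,0],"twist": [0,0,0],"jaw": 0}
    - {"xyz": [5.3,-5.3,2],"twist": [0,0,0],"jaw": 0}
    - {"xyz": [8,-8,4],"twist": [0,0,0],"jaw": 0}
    - {"xyz": [10.4,-10.5,6],"twist": [0,0,0],"jaw": 0}
    - {"xyz": [10.4,-10.5,7],"twist": [0,0,0],"jaw": 0}
    - {"xyz": [10.4,-10.5,7],"twist": [0,0,0],"jaw": 0}
    - {"xyz": [10.4,-10.5,7],"twist": [0,0,0],"jaw": 0}
    - {"xyz": [10.4,-10.5,7],"twist": [0,0,0],"jaw": 0}

```text
time_s: 26.65
tool_pos: [0.4412, 0.1756, 0.2767]
tool_rot: [179.9, -0.0, 89.8]
force: [0.5, -0.3, 1.2]
grip_width: 0.0871
grasp_force: 0.0
```

```bash
python3 - <<'E'
from h import *
c=shot('wrist','w12.png'); t=shot('top','t12.png')
for x in steel(c,.012): print(x)
print('top')
for x in discs(t,.018): print(x)
print(env.get_obs()['tool_pos'],rel([.439,.178,.185],90))
E
```

```text
(318.5, 200.7, array([0.4399, 0.1768]), np.float64(47.7), 50.3)
(631.2, 167.5, array([0.721, 0.207]), np.float64(27.4), 52.1)
(483.7, 24.9, array([0.5695, 0.3199]), np.float64(84.3), 191.5)
top
(300.2, 156.0, array([ 0.6801, -0.0256,  0.018 ]), np.float64(126.9))
[0.44127981 0.17551127 0.27667085] (array([ 0.24, -0.24,  9.17]), array([ 0.1, -0. , -0.2]))
```

>>> servo_tool:
  newtons: 35
  plan:
    - {"xyz": [0.2,-0.2,4],"twist": [0,0,0],"jaw": 0}
    - {"xyz": [0.2,-0.2,7],"twist": [0,0,0],"jaw": 0}
    - {"xyz": [0.2,-0.2,8.5],"twist": [0,0,0],"jaw": 0}
    - {"xyz": [0.2,-0.2,9.2],"twist": [0,0,0],"jaw": 0}
    - {"xyz": [0.2,-0.2,9.2],"twist": [0,0,0],"jaw": 0}
    - {"xyz": [0.2,-0.2,9.2],"twist": [0,0,0],"jaw": 0}

```text
time_s: 27.25
tool_pos: [0.439, 0.1782, 0.1845]
tool_rot: [179.9, -0.0, 89.9]
force: [-0.3, -0.1, 0.9]
grip_width: 0.087
grasp_force: 0.0
```

>>> servo_tool:
  newtons: 35
  plan:
    - {"xyz": [0,0,0],"twist": [0,0,0],"jaw": 1}
    - {"xyz": [0,0,0],"twist": [0,0,0],"jaw": 1}
    - {"xyz": [0,0,0],"twist": [0,0,0],"jaw": 1}
    - {"xyz": [0,0,0],"twist": [0,0,0],"jaw": 1}
    - {"xyz": [0,0,0],"twist": [0,0,0],"jaw": 1}
    - {"xyz": [0,0,0],"twist": [0,0,0],"jaw": 1}
    - {"xyz": [0,0,0],"twist": [0,0,0],"jaw": 1}
    - {"xyz": [0,0,0],"twist": [0,0,0],"jaw": 1}
    - {"xyz": [0,0,0],"twist": [0,0,0],"jaw": 1}

```text
time_s: 28.0
tool_pos: [0.438, 0.1782, 0.1838]
tool_rot: [180.0, 0.0, 89.9]
force: [0.9, -0.6, 0.2]
grip_width: 0.0454
grasp_force: 35.0
```

```bash
python3 -c "
from h import *
print(env.get_obs()['tool_pos'],rel([.674,-.0285,.33],90))"
```

```text
[0.43797402 0.17822786 0.18376488] (array([-20.65,  23.63, -14.62]), array([ 0. ,  0. , -0.1]))
```

>>> servo_tool:
  plan:
    - {"xyz": [0,0,-3],"twist": [0,0,0],"jaw": 1}
    - {"xyz": [0,0,-7],"twist": [0,0,0],"jaw": 1}
    - {"xyz": [0,0,-11],"twist": [0,0,0],"jaw": 1}
    - {"xyz": [-2,2.5,-14],"twist": [0,0,0],"jaw": 1}
    - {"xyz": [-4.6,5.5,-14],"twist": [0,0,0],"jaw": 1}
    - {"xyz": [-7.2,8.5,-14],"twist": [0,0,0],"jaw": 1}
    - {"xyz": [-9.8,11.5,-14],"twist": [0,0,0],"jaw": 1}
    - {"xyz": [-12.4,14.5,-14],"twist": [0,0,0],"jaw": 1}
    - {"xyz": [-15,17.2,-14],"twist": [0,0,0],"jaw": 1}
    - {"xyz": [-17.6,20.1,-14],"twist": [0,0,0],"jaw": 1}

```text
time_s: 28.83
tool_pos: [0.6394, 0.0004, 0.3225]
tool_rot: [-179.9, 0.0, 89.9]
force: [0.1, 0.9, -2.1]
grip_width: 0.0449
grasp_force: 35.0
```

>>> servo_tool:
  plan:
    - {"xyz": [-2,2.3,0],"twist": [0,0,0],"jaw": 1}
    - {"xyz": [-3,3.5,0],"twist": [0,0,0],"jaw": 1}
    - {"xyz": [-3,3.5,0],"twist": [0,0,0],"jaw": 1}
    - {"xyz": [-3,3.5,0],"twist": [0,0,0],"jaw": 1}
    - {"xyz": [-3,3.5,0],"twist": [0,0,0],"jaw": 1}
    - {"xyz": [-3,3.5,0],"twist": [0,0,0],"jaw": 1}
    - {"xyz": [-3,3.5,0],"twist": [0,0,0],"jaw": 1}

```text
time_s: 29.42
tool_pos: [0.6729, -0.0267, 0.3239]
tool_rot: [-180.0, 0.0, 90.1]
force: [-0.3, -0.5, -1.7]
grip_width: 0.0449
grasp_force: 35.0
```

```bash
python3 -c "
from h import *
print(env.get_obs()['tool_pos'],rel([.674,-.0285,.294],90))"
```

```text
[ 0.67292545 -0.02665972  0.32390593] (array([-0.18,  0.11,  2.99]), array([-0. ,  0. ,  0.1]))
```

>>> servo_tool:
  plan:
    - {"xyz": [-0.1,0.1,1],"twist": [0,0,0],"jaw": 1}
    - {"xyz": [-0.1,0.1,2],"twist": [0,0,0],"jaw": 1}
    - {"xyz": [-0.1,0.1,2.5],"twist": [0,0,0],"jaw": 1}
    - {"xyz": [-0.1,0.1,2.8],"twist": [0,0,0],"jaw": 1}
    - {"xyz": [-0.1,0.1,3],"twist": [0,0,0],"jaw": 1}
    - {"xyz": [-0.1,0.1,3],"twist": [0,0,0],"jaw": 1}
    - {"xyz": [-0.1,0.1,3],"twist": [0,0,0],"jaw": 1}
    - {"xyz": [-0.1,0.1,3],"twist": [0,0,0],"jaw": 1}

```text
time_s: 30.08
tool_pos: [0.6747, -0.029, 0.2939]
tool_rot: [180.0, -0.0, 89.9]
force: [0.2, -0.3, -0.8]
grip_width: 0.0451
grasp_force: 35.0
```

>>> servo_tool:
  plan:
    - {"xyz": [0,0,0.1],"twist": [0,0,0],"jaw": 1}
    - {"xyz": [0,0,0.1],"twist": [0,0,0],"jaw": 0}
    - {"xyz": [0,0,0.1],"twist": [0,0,0],"jaw": 0}
    - {"xyz": [0,0,0.1],"twist": [0,0,0],"jaw": 0}
    - {"xyz": [0,0,0.1],"twist": [0,0,0],"jaw": 0}
    - {"xyz": [0,0,-4],"twist": [0,0,0],"jaw": 0}
    - {"xyz": [0,0,-8],"twist": [0,0,0],"jaw": 0}
    - {"xyz": [-4,0,-9],"twist": [0,0,0],"jaw": 0}
    - {"xyz": [-8,0,-9],"twist": [0,0,0],"jaw": 0}
    - {"xyz": [-10,0,-9],"twist": [0,0,0],"jaw": 0}

```text
time_s: 30.92
tool_pos: [0.6747, -0.1346, 0.3852]
tool_rot: [179.8, 0.3, 89.6]
force: [0.6, -1.4, -1.6]
grip_width: 0.0863
grasp_force: 0.0
```

```bash
python3 - <<'E'
from h import *
c=shot('wrist','w13.png'); s=shot('scene','s13.png'); t=shot('top','t13.png')
im=cv2.cvtColor(c['img'],cv2.COLOR_RGB2BGR)[0:240,200:440]
im2=cv2.cvtColor(s['img'],cv2.COLOR_RGB2BGR)[190:290,290:390]
cv2.imwrite('pics/c13.png',np.hstack([cv2.resize(im,(400,400)),cv2.resize(im2,(400,400),interpolation=cv2.INTER_CUBIC)]))
for z in(.04,.128): print(z,proj(c,[.6747,-.0293,z]),proj(s,[.6747,-.0293,z]),proj(t,[.6747,-.0293,z]))
E
```

```text
0.04 [318.97240973  86.32922316] [340.03190591 245.74015676] [301.18018956 155.54334962]
0.128 [318.52318901  76.64476761] [340.5690828  222.53880967] [299.59602407 145.65971428]
```

View pics/c13.png

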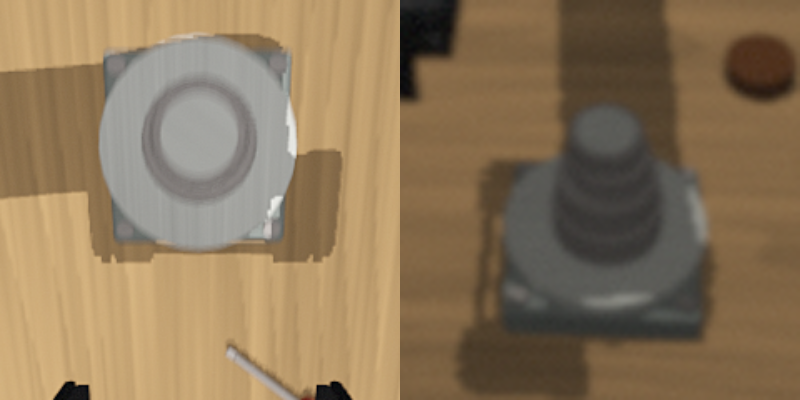

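The left crop shows the plate rim centred at (198,143) and the rings concentric within about 5 px. The top disc at (199,135) is within about 4 mm of centre. The right crop shows all four weights stacked upright. Now the second vent bleed.

```bash
python3 -c "
from h import *
print(rel([.4735,.364,.384],163.2))"
```

```text
(array([ 49.52, -20.41,  -0.11]), array([ -0. ,   0. , -73.6]))
```

>>> servo_tool:
  plan:
    - {"xyz": [3.7,-1.5,0],"twist": [0,0,-7],"jaw": 0}
    - {"xyz": [7.4,-3,0],"twist": [0,0,-14],"jaw": 0}
    - {"xyz": [11.1,-4.6,0],"twist": [0,0,-21],"jaw": 0}
    - {"xyz": [14.8,-6.1,0],"twist": [0,0,-28],"jaw": 0}
    - {"xyz": [18.5,-7.6,0],"twist": [0,0,-35],"jaw": 0}
    - {"xyz": [22.2,-9.1,0],"twist": [0,0,-42],"jaw": 0}
    - {"xyz": [25.9,-10.7,0],"twist": [0,0,-49],"jaw": 0}
    - {"xyz": [29.6,-12.2,0],"twist": [0,0,-56],"jaw": 0}
    - {"xyz": [33.3,-13.7,0],"twist": [0,0,-63],"jaw": 0}
    - {"xyz": [37,-15.2,0],"twist": [0,0,-70],"jaw": 0}

```text
time_s: 31.9
tool_pos: [0.5206, 0.2443, 0.384]
tool_rot: [180.0, 0.0, 160.4]
force: [1.4, 1.0, -0.4]
grip_width: 0.0869
grasp_force: 0.0
```

```bash
python3 -c "
from h import *
print(rel([.4735,.364,.384],163.2))"
```

```text
(array([ 8.45,  9.69, -0.01]), array([ 0. ,  0. , -2.8]))
```

>>> servo_tool:
  plan:
    - {"xyz": [3,3.4,0],"twist": [0,0,-2.8],"jaw": 0}
    - {"xyz": [6,6.8,0],"twist": [0,0,-2.8],"jaw": 0}
    - {"xyz": [8.4,9.7,0],"twist": [0,0,-2.8],"jaw": 0}
    - {"xyz": [8.4,9.7,3],"twist": [0,0,-2.8],"jaw": 0}
    - {"xyz": [8.4,9.7,3],"twist": [0,0,-2.8],"jaw": 0}
    - {"xyz": [8.4,9.7,3],"twist": [0,0,-2.8],"jaw": 0}
    - {"xyz": [8.4,9.7,3],"twist": [0,0,-2.8],"jaw": 0}
    - {"xyz": [8.4,9.7,3],"twist": [0,0,-2.8],"jaw": 0}

```text
time_s: 32.57
tool_pos: [0.4781, 0.3606, 0.3548]
tool_rot: [179.9, 0.1, 162.6]
force: [0.4, -0.8, 0.1]
grip_width: 0.087
grasp_force: 0.0
```

```bash
python3 -c "
from h import *
print(rel([.4733,.364,.249],163.2))"
```

```text
(array([ 0.56,  0.17, 10.58]), array([ 0.1,  0.1, -0.6]))
```

>>> servo_tool:
  plan:
    - {"xyz": [0.5,0.2,4],"twist": [0,0,0],"jaw": 0}
    - {"xyz": [0.5,0.2,7],"twist": [0,0,0],"jaw": 0}
    - {"xyz": [0.5,0.2,9.5],"twist": [0,0,0],"jaw": 0}
    - {"xyz": [0.5,0.2,10.5],"twist": [0,0,0],"jaw": 0}
    - {"xyz": [0.5,0.2,10.5],"twist": [0,0,0],"jaw": 0}
    - {"xyz": [0.5,0.2,10.5],"twist": [0,0,0],"jaw": 0}
    - {"xyz": [0.5,0.2,10.5],"twist": [0,0,0],"jaw": 0}
    - {"xyz": [0.5,0.2,10.5],"twist": [0,0,0],"jaw": 0}

```text
time_s: 33.23
tool_pos: [0.4738, 0.365, 0.2508]
tool_rot: [179.9, 0.1, 162.7]
force: [0.3, -0.3, -0.7]
grip_width: 0.0869
grasp_force: 0.0
```

>>> servo_tool:
  newtons: 40
  plan:
    - {"xyz": [0,0,0],"twist": [0,0,0],"jaw": 1}
    - {"xyz": [0,0,0],"twist": [0,0,0],"jaw": 1}
    - {"xyz": [0,0,0],"twist": [0,0,0],"jaw": 1}
    - {"xyz": [0,0,0],"twist": [0,0,0],"jaw": 1}
    - {"xyz": [0,0,0],"twist": [0,0,0],"jaw": 1}
    - {"xyz": [0,0,0],"twist": [0,0,0],"jaw": 1}
    - {"xyz": [0,0,0],"twist": [0,0,0],"jaw": 1}
    - {"xyz": [0,0,0],"twist": [0,0,0],"jaw": 1}
    - {"xyz": [0,0,0],"twist": [0,0,0],"jaw": 1}

```text
time_s: 33.98
tool_pos: [0.4733, 0.3651, 0.2487]
tool_rot: [179.9, 0.0, 162.8]
force: [2.4, 5.4, -3.5]
grip_width: 0.0475
grasp_force: 40.0
```

>>> servo_tool:
  plan:
    - {"xyz": [-0.5,0,0],"twist": [0,0,0],"jaw": 1}
    - {"xyz": [-1,0,0],"twist": [0,0,0],"jaw": 1}
    - {"xyz": [-1.5,0,0],"twist": [0,0,0],"jaw": 1}
    - {"xyz": [-1.8,0,0],"twist": [0,0,0],"jaw": 1}
    - {"xyz": [-2,0,0],"twist": [0,0,0],"jaw": 1}
    - {"xyz": [-2.2,0,0],"twist": [0,0,0],"jaw": 1}
    - {"xyz": [-2.2,0,0],"twist": [0,0,0],"jaw": 1}
    - {"xyz": [-2.2,0,0],"twist": [0,0,0],"jaw": 1}
    - {"xyz": [-2.2,0,0],"twist": [0,0,0],"jaw": 1}
    - {"xyz": [-2.2,0,0],"twist": [0,0,0],"jaw": 1}

```text
time_s: 34.82
tool_pos: [0.4893, 0.3607, 0.2487]
tool_rot: [-180.0, -0.5, 163.0]
force: [-9.7, 4.8, 3.3]
grip_width: 0.0471
grasp_force: 40.0
```

>>> servo_tool:
  plan:
    - {"xyz": [-0.4,0,0],"twist": [0,0,0],"jaw": 1}
    - {"xyz": [-0.4,0,0],"twist": [0,0,0],"jaw": 1}
    - {"xyz": [-0.4,0,0],"twist": [0,0,0],"jaw": 1}
    - {"xyz": [-0.4,0,0],"twist": [0,0,0],"jaw": 1}

```text
time_s: 35.15
tool_pos: [0.4903, 0.3607, 0.2487]
tool_rot: [-179.9, -0.8, 163.1]
force: [-18.2, 4.5, 6.8]
grip_width: 0.0471
grasp_force: 40.0
```

At the stop: the force rose to 18 N with only 1 mm of motion. Release, lift, and head for the gauge.

>>> servo_tool:
  plan:
    - {"xyz": [0,0,0],"twist": [0,0,0],"jaw": 0}
    - {"xyz": [0,0,0],"twist": [0,0,0],"jaw": 0}
    - {"xyz": [0,0,0],"twist": [0,0,0],"jaw": 0}
    - {"xyz": [0,0,0],"twist": [0,0,0],"jaw": 0}
    - {"xyz": [0,0,0],"twist": [0,0,0],"jaw": 0}
    - {"xyz": [0.8,0,0],"twist": [0,0,0],"jaw": 0}
    - {"xyz": [0.8,0,-4],"twist": [0,0,0],"jaw": 0}
    - {"xyz": [0.8,0,-8],"twist": [0,0,0],"jaw": 0}
    - {"xyz": [0.8,0,-12],"twist": [0,0,0],"jaw": 0}
    - {"xyz": [0.8,0,-15],"twist": [0,0,0],"jaw": 0}

```text
time_s: 35.98
tool_pos: [0.4896, 0.3598, 0.402]
tool_rot: [179.9, 0.1, 162.8]
force: [1.1, 0.7, 0.3]
grip_width: 0.0869
grasp_force: 0.0
```

```bash
python3 - <<'E'
from h import *
c=shot('wrist','w14.png'); hsv=cv2.cvtColor(c['img'],cv2.COLOR_RGB2HSV)
d=np.array([np.cos(np.radians(-16.8)),np.sin(np.radians(-16.8))])
for s in(0,.015): p=proj(c,[*(np.array([.4733,.3641])+d*(s+.026)),.109]); print(s,p)
u=int(round(p[0])); print([(v,int(hsv[v,u,1])) for v in range(195,230,2)])
print(rel([.50,0,.4],169), rel([.526,-.367,.384],173))
E
```

```text
0 [321.57856667 202.01188028]
0.015 [321.68963189 215.56414133]
[(195, 16), (197, 14), (199, 18), (201, 14), (203, 91), (205, 163), (207, 158), (209, 163), (211, 158), (213, 157), (215, 163), (217, 161), (219, 152), (221, 154), (223, 157), (225, 152), (227, 150), (229, 147)]
(array([-11.65, -34.2 ,   0.55]), array([ 0.4,  0.4, -6.3])) (array([-25.01, -68.49,   1.95]), array([  0.4,   0.4, -10.3]))
```

Vent is home. To the gauge coupler.

>>> servo_tool:
  plan:
    - {"xyz": [-11.7,-34.2,0],"twist": [0,0,-6],"jaw": 0}
    - {"xyz": [-11.7,-34.2,0],"twist": [0,0,-6],"jaw": 0}
    - {"xyz": [-11.7,-34.2,0],"twist": [0,0,-6],"jaw": 0}
    - {"xyz": [-11.7,-34.2,0],"twist": [0,0,-6],"jaw": 0}
    - {"xyz": [-11.7,-34.2,0],"twist": [0,0,-6],"jaw": 0}
    - {"xyz": [-11.7,-34.2,0],"twist": [0,0,-6],"jaw": 0}
    - {"xyz": [-11.7,-34.2,0],"twist": [0,0,-6],"jaw": 0}
    - {"xyz": [-11.7,-34.2,0],"twist": [0,0,-6],"jaw": 0}
    - {"xyz": [-11.7,-34.2,0],"twist": [0,0,-6],"jaw": 0}
    - {"xyz": [-11.7,-34.2,0],"twist": [0,0,-6],"jaw": 0}

```text
time_s: 36.87
tool_pos: [0.5003, -0.01, 0.398]
tool_rot: [-179.8, -0.0, 168.0]
force: [0.1, -1.2, 0.6]
grip_width: 0.0869
grasp_force: 0.0
```

>>> servo_tool:
  plan:
    - {"xyz": [-9,-34.4,1.5],"twist": [0,0,-4.2],"jaw": 0}
    - {"xyz": [-9,-34.4,1.5],"twist": [0,0,-4.2],"jaw": 0}
    - {"xyz": [-9,-34.4,1.5],"twist": [0,0,-4.2],"jaw": 0}
    - {"xyz": [-9,-34.4,1.5],"twist": [0,0,-4.2],"jaw": 0}
    - {"xyz": [-9,-34.4,1.5],"twist": [0,0,-4.2],"jaw": 0}
    - {"xyz": [-9,-34.4,1.5],"twist": [0,0,-4.2],"jaw": 0}
    - {"xyz": [-9,-34.4,1.5],"twist": [0,0,-4.2],"jaw": 0}
    - {"xyz": [-9,-34.4,1.5],"twist": [0,0,-4.2],"jaw": 0}
    - {"xyz": [-9,-34.4,1.5],"twist": [0,0,-4.2],"jaw": 0}
    - {"xyz": [-9,-34.4,1.5],"twist": [0,0,-4.2],"jaw": 0}

```text
time_s: 37.7
tool_pos: [0.5199, -0.3641, 0.3817]
tool_rot: [-180.0, -0.1, 172.4]
force: [-1.5, 0.3, 0.2]
grip_width: 0.0869
grasp_force: 0.0
```

>>> servo_tool:
  plan:
    - {"xyz": [0,0,0],"twist": [0,0,0],"jaw": 0}
    - {"xyz": [0,0,0],"twist": [0,0,0],"jaw": 0}
    - {"xyz": [0,0,0],"twist": [0,0,0],"jaw": 0}
    - {"xyz": [0,0,0],"twist": [0,0,0],"jaw": 0}

```text
time_s: 38.03
tool_pos: [0.5221, -0.3551, 0.3842]
tool_rot: [-180.0, 0.0, 173.1]
force: [-0.1, 0.4, 0.2]
grip_width: 0.0866
grasp_force: 0.0
```

```bash
python3 -c "
from h import *
print(rel([.5255,-.367,.249],173))"
```

```text
(array([-0.47, -1.14, 13.52]), array([-0. ,  0. ,  0.1]))
```

>>> servo_tool:
  plan:
    - {"xyz": [-0.5,-1.1,3],"twist": [0,0,0],"jaw": 0}
    - {"xyz": [-0.5,-1.1,7],"twist": [0,0,0],"jaw": 0}
    - {"xyz": [-0.5,-1.1,10],"twist": [0,0,0],"jaw": 0}
    - {"xyz": [-0.5,-1.1,12.5],"twist": [0,0,0],"jaw": 0}
    - {"xyz": [-0.5,-1.1,13.5],"twist": [0,0,0],"jaw": 0}
    - {"xyz": [-0.5,-1.1,13.5],"twist": [0,0,0],"jaw": 0}
    - {"xyz": [-0.5,-1.1,13.5],"twist": [0,0,0],"jaw": 0}
    - {"xyz": [-0.5,-1.1,13.5],"twist": [0,0,0],"jaw": 0}
    - {"xyz": [-0.5,-1.1,13.5],"twist": [0,0,0],"jaw": 0}

```text
time_s: 38.78
tool_pos: [0.5261, -0.3687, 0.2511]
tool_rot: [-179.9, 0.2, 172.9]
force: [-0.6, 0.5, -0.5]
grip_width: 0.087
grasp_force: 0.0
```

>>> servo_tool:
  newtons: 40
  plan:
    - {"xyz": [0,0,0],"twist": [0,0,0],"jaw": 1}
    - {"xyz": [0,0,0],"twist": [0,0,0],"jaw": 1}
    - {"xyz": [0,0,0],"twist": [0,0,0],"jaw": 1}
    - {"xyz": [0,0,0],"twist": [0,0,0],"jaw": 1}
    - {"xyz": [0,0,0],"twist": [0,0,0],"jaw": 1}
    - {"xyz": [0,0,0],"twist": [0,0,0],"jaw": 1}
    - {"xyz": [0,0,0],"twist": [0,0,0],"jaw": 1}
    - {"xyz": [0,0,0],"twist": [0,0,0],"jaw": 1}
    - {"xyz": [0,0,0],"twist": [0,0,0],"jaw": 1}
    - {"xyz": [0,0,0],"twist": [0,0,0],"jaw": 1}

```text
time_s: 39.62
tool_pos: [0.5254, -0.3675, 0.2486]
tool_rot: [179.9, -0.0, 173.0]
force: [-0.7, 3.1, 1.2]
grip_width: 0.0329
grasp_force: 40.0
```

>>> servo_tool:
  plan:
    - {"xyz": [-0.5,0,0],"twist": [0,0,0],"jaw": 1}
    - {"xyz": [-1,0,0],"twist": [0,0,0],"jaw": 1}
    - {"xyz": [-1.5,0,0],"twist": [0,0,0],"jaw": 1}
    - {"xyz": [-1.8,0,0],"twist": [0,0,0],"jaw": 1}
    - {"xyz": [-2.1,0,0],"twist": [0,0,0],"jaw": 1}
    - {"xyz": [-2.3,0,0],"twist": [0,0,0],"jaw": 1}
    - {"xyz": [-2.3,0,0],"twist": [0,0,0],"jaw": 1}
    - {"xyz": [-2.3,0,0],"twist": [0,0,0],"jaw": 1}
    - {"xyz": [-2.3,0,0],"twist": [0,0,0],"jaw": 1}
    - {"xyz": [-2.3,0,0],"twist": [0,0,0],"jaw": 1}

```text
time_s: 40.45
tool_pos: [0.5435, -0.37, 0.2484]
tool_rot: [179.9, -1.1, 172.9]
force: [-22.6, 9.1, 17.4]
grip_width: 0.0329
grasp_force: 40.0
```

At the stop (over 20 N, 18 mm of tool travel). Release and lift clear.

>>> servo_tool:
  plan:
    - {"xyz": [0,0,0],"twist": [0,0,0],"jaw": 0}
    - {"xyz": [0,0,0],"twist": [0,0,0],"jaw": 0}
    - {"xyz": [0,0,0],"twist": [0,0,0],"jaw": 0}
    - {"xyz": [0,0,0],"twist": [0,0,0],"jaw": 0}
    - {"xyz": [0,0,0],"twist": [0,0,0],"jaw": 0}
    - {"xyz": [1.2,0,-1],"twist": [0,0,0],"jaw": 0}
    - {"xyz": [1.2,0,-4],"twist": [0,0,0],"jaw": 0}
    - {"xyz": [1.2,0,-8],"twist": [0,0,0],"jaw": 0}
    - {"xyz": [1.2,0,-12],"twist": [0,0,0],"jaw": 0}
    - {"xyz": [1.2,0,-15],"twist": [0,0,0],"jaw": 0}

```text
time_s: 41.28
tool_pos: [0.5365, -0.3699, 0.4022]
tool_rot: [-179.9, 0.2, 172.9]
force: [0.8, -0.9, 0.6]
grip_width: 0.085
grasp_force: 0.0
```

>>> servo_tool:
  plan:
    - {"xyz": [0,0,0],"twist": [0,0,0],"jaw": 0}
    - {"xyz": [0,0,0],"twist": [0,0,0],"jaw": 0}
    - {"xyz": [0,0,0],"twist": [0,0,0],"jaw": 0}

```text
time_s: 41.53
tool_pos: [0.536, -0.3701, 0.3982]
tool_rot: [-180.0, -0.0, 172.9]
force: [-0.5, -0.9, 0.1]
grip_width: 0.0868
grasp_force: 0.0
```

```bash
python3 - <<'E'
from h import *
c=shot('wrist','w15.png'); hsv=cv2.cvtColor(c['img'],cv2.COLOR_RGB2HSV)
d=np.array([np.cos(np.radians(-7)),np.sin(np.radians(-7))])
for s in(0,.015): p=proj(c,[*(np.array([.526,-.367])+d*(s+.026)),.102]); print(s,p)
u=int(round(p[0])); print([(v,int(hsv[v,u,1])) for v in range(195,230,2)])
t=shot('top','t15.png'); s=shot('scene')
a=cv2.cvtColor(t['img'],cv2.COLOR_RGB2BGR)[90:190,250:350]; b=cv2.cvtColor(s['img'],cv2.COLOR_RGB2BGR)[190:290,290:390]
cv2.imwrite('pics/c15.png',np.hstack([cv2.resize(x,(400,400),interpolation=cv2.INTER_CUBIC) for x in(a,b)]))
E
```

```text
0 [324.55623794 207.77549127]
0.015 [324.53208317 221.01920716]
[(195, 3), (197, 14), (199, 16), (201, 16), (203, 16), (205, 16), (207, 20), (209, 169), (211, 161), (213, 160), (215, 159), (217, 160), (219, 160), (221, 164), (223, 163), (225, 152), (227, 170), (229, 153)]
```

View pics/c15.png

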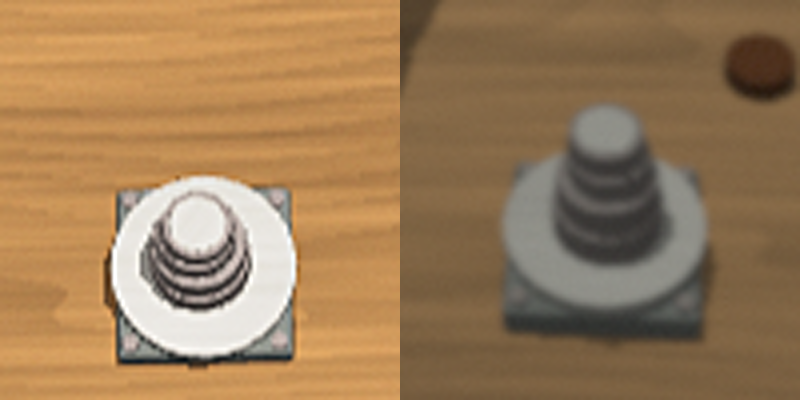

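In the top view the top weight is at (299.7,146.2), against (299.6,145.7) predicted for a perfectly centred one. The stack stands and both sleeves are home, so I hand in.

```bash
python3 -c "
from h import *
print(env.sign_off())"
```

```text
the job is handed in; nothing more can be done
None
```

I handed the job in at about 42 s: I bled the vent and then the gauge coupler before and after stacking, the four weights present (70, 64, 52 and 46 mm; the 58 mm one is absent) stand centred, and both sleeves are home; the sign-off returned no verdict.

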